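# Set a stone up under the drill stand and hold the drill on its mark

### The job

The stone in the drill stand has to be set up for its dowel hole. Slacken the clamp lever of the sliding table, slide the table until the pencil cross on the stone is exactly under the point of the drill and tighten the clamp lever fully again; then bring the feed lever down by its grip until the point of the drill rests on the cross with light pressure, not forced, and stay like that: finish still holding the lever down, so that the depth stop can be set. Leave the other tools on the bench where they lie.

Things in the scene. Friction and masses are not known exactly. Their poses are not given: they have to be found in the camera images.
- drill_stand: Bench drill stand, bolted down, set at an angle on the bench. Origin on the bench exactly below the drill's axis, z up. In its own axes (mm): grey base plate x -150..150, y -180..90, 22 high, with a slide way along x; column at -y, feed lever pointing to +y, the sliding table's knob and clamp lever at the -x end. The column stands on the side away from the robot.
- chuck (a point): Lower end of the drill's chuck, on the drill axis, 227 above the bench at rest. Above it: chuck radius 22 up to 311, then yoke and green drill of radius 36 up to 475. A pistol handle sticks out of it 160, midway between the stand's +x and -y, at 405 to 460 high. It goes down with the feed lever. Keep the gripper clear of it.
- table_slide (a joint): Sliding table with a drill vice that grips the stone: position along the stand's x axis (m), -0.075 to 0.02; 0 when the cross is under the drill. It starts at -0.06 to -0.025, so it has to slide to +x. With the clamp slack it slides with about 4 N, with the clamp tight not below some 35 N. Table plate 265 x 110, top 60 above the bench, 190 to the -x side and 75 to the +x side of the cross.
- slide_knob (a point): Middle (97 above the bench) of the upright round black knob on the sliding table, by which it is slid: diameter 29, from 74 to 115 above the bench, free all round. It is 165 to the -x side and 25 to the -y side of the cross, in the stand's axes. The point has the stand's axes.
- clamp (a joint): Clamp lever of the sliding table, on an upright screw that rides on the table. 0 = tight (at its stop, handle pointing to the stand's +y); grows turning anticlockwise seen from above to 1.2 rad (slack, handle swung towards the stand's -x). It grips in the last 0.3 rad; it takes about 4 N at the handle's end, up to 8 N to tighten, and stays where it is left.
- clamp_axis (a point): Point on the clamp lever's upright turning axis, at the height of the handle's end (95 above the bench); 105 to the -x side and 30 to the +y side of the cross in the stand's axes; moves with the table. The point has the stand's axes.
- clamp_tip (a point): On the clamp lever's handle near its end, 70 from the turning axis, 95 above the bench, at the bar's centre. The handle is a steel bar 12 to 15 thick, 85 long from the axis; the table's top is 35 below it.
- feed_lever (a joint): Feed lever of the drill stand: 0 = up at rest (sloping up by 0.2 rad), grows to 0.5 rad as it is pressed down. The drill goes down 0.12 m per rad and touches the stone at about 0.33 rad. A spring returns it when let go: about 6 N at the grip to start, 11 N just before the stone; from there each mm lower at the grip adds about 3 N there and 7 N at the drill point.
- feed_pivot (a point): Turning axis of the feed lever (it lies along the stand's x axis), 270 above the bench, at (57, -120) in the stand's axes, on a collar of the stand's round steel column. The column's axis is at (0, -120), its radius 20 (collars and head sleeve 36), and it is 422 tall: keep clear of it.
- feed_grip_mid (a point): Middle of the feed lever's grip, 290 from the pivot; at rest 328 above the bench at (57, 164) in the stand's axes, and it comes down by about 97 on an arc about the pivot until the drill touches.
- feed_grip: The black round grip itself: diameter 24 (29 at a collar on its inner end), 100 long; its origin is its middle and its z axis points along the lever, outwards.
- drill_bit: Masonry bit of diameter 8 (12 across its carbide tip), 75 long below the chuck; origin at its point, z up. It goes straight down with the feed lever.
- drill_tip (a point): The point of the drill, 152 above the bench at rest, on the vertical axis over the stand's origin.
- stone: Sandy limestone block 125 x 70 x 52 held fast in the drill vice of the sliding table; origin at the centre of its underside, axes as the stand's.
- cross_mark (a point): Centre of the pencil cross (two dark lines 24 long) on the stone's top, 112.5 above the bench, 40 below the drill's point at rest.
- pencil: Bystander: flat carpenter's pencil lying on the bench, 160 x 14 x 8.
- chisel_wide: Bystander: wide stone chisel with a round wooden handle lying on the bench, 260 long, 26 thick.
- try_square: Bystander: steel try square lying flat on the bench, blade 150, stock 100, 15 thick.
- bench_brush: Bystander: wooden bench brush standing on its bristles, 190 long, 35 wide, 46 high.
- chisel_narrow: Bystander: narrow stone chisel with a wooden handle, 260 long, 26 thick.
- mallet: Bystander: round wooden mason's mallet standing on its head, diameter 100, 250 tall.
- dowel_tin: Bystander: open metal tin, diameter 80, 90 high.

How it is judged:
By the outcome, as a careful person would: the job done as asked, in the order asked, and still so for the second after the job is handed in, while the arm keeps its last pose, push and grip.
It also fails if it takes over 72 s, if anything falls off the work surface, if the arm or the gripper's body presses on something with over 40 N, if the wrist force passes 120 N, or if a joint passes its speed limit or range.

### The arm

A 6-joint arm with a two-finger parallel gripper is mounted at the origin on the work surface. World frame = base frame: x ahead of the robot, y to its left, z up, the work surface at z = 0. Lengths are in m, angles in rad, forces in N, time in s.
With the tool pointing down it reaches from about 0.425 to 0.95 m from the base axis. Payload 3.5 kg.
Tool frame: the origin (TCP) lies between the finger pads; the fingertips stand 22 mm ahead of it and the grasp point (between the pads) lies 3 mm ahead of it (ctrl.nose_length is the z of the fingertips in the tool frame, in m); z points along the fingers, y is the line along which they close (so a half turn about z gives the same grasp; the last joint's range is limited). The gripper opens to 85 mm and grips with 20 to 120 N. Pads are 22 mm wide; open, the fingers measure 114 mm over their backs; the gripper's body (76 mm by 85 mm) begins 54 mm behind the grasp point. The pads swing forward as they close: fully open they stand 13 mm farther back than shut.
Start: joints at [-1.255, 0.286, 1.577, -0, 1.279, -0.15], TCP at [0.303, -0.603, 0.253] pointing down, gripper open.
Joint ranges: [-2.77, 2.77], [-0.9, 2.22], [0.21, 2.48], [-1.53, 4.67], [0.24, 2.81], [-2.84, 2.84]. Speed limits (rad/s): [2.79, 2.79, 3.14, 3.14, 3.14, 3.14].

### API

Orientations are given as a unit quaternion [x, y, z, w].
In Python, from plant import ctrl gives the robot as it stands. The module is installed in compiled form; this text tells all that it offers.
- The arm moves only by the tool send_rows, never from a script. Its argument "rows" is text: rows parted by semicolons, each of 7 numbers parted by spaces: the turn, a rotation vector about the tool's x, y, z in degrees, then the shift along the tool's x, y, z in mm, then the opening, from -1 (shut) to 1 (fully open). A call has 1 to 8 rows; each row is the pose to reach, as a shift and turn from the pose commanded when the call began, along the tool's axes at that moment; what a row does not reach only later rows make up. A row lasts 1/8 s, in which the tool goes at most 62.5 mm and 10.7 degrees, less where a joint would pass 70% of its speed; a pose out of reach is approached as far as the arm can. A call with a gripper value outside its range is refused whole. The fingers move at their own pace and stop on an object; "grip_force" is the grip in N (left out, the last holds). Time passes only in rows, so rows that repeat a pose let the fingers close. It gives the time, the measured TCP pose, the force, the opening and the grip force at its end, in the units of the state.
- ctrl.get_state(): the state, without advancing time (a new reading comes with each control period).
- ctrl.read_camera(name): name is "scene" or "side" or "wrist"; returns a dict with "color" (384x512x3 uint8, red, green, blue), "fx", "fy", "cx", "cy" (pixels), "D" ([k1, k2, p1, p2, k3] as OpenCV has them; the pictures are not rectified), "extrinsics" (4x4, takes a point from world to camera coordinates). Camera axes: x right, y down, z forward; pixel columns grow to the right and rows downward; lengths in m; the calibration is good to about 2 mm. A picture is of the moment at which its call begins. There is no depth.
- ctrl.sign_off(): hands the job in; it is judged then, once.
Trained networks look in a picture, given as the dict that the camera call returned (one of the last four; its "shot" number tells which), for a name from the list of things; names that differ only in an ending like _2 or _b are one class to them, and where a whole thing is asked for, a point or a joint stands for the part that bears it (a point fixed in the world has none). Each returns a list of dicts, best first, with "p" (0 to 1); they miss things now and then, are a little off and sometimes report something else, mostly with a low value. They report only what shows in the picture. A call takes as long as a camera call.
- ctrl.look_for(picture, target): "position" ([x, y, z] in m, in the coordinates of the camera as it stood for that picture, good to about 4 mm: the middle of the surface that is visible of it).
The state is a dict: "time": time; "qpos": joint angles; "dq": joint speeds; "joint_efforts": joint torques, N m; "eef_pos": TCP position; "tcp_rot": TCP orientation; "contact_force": force on the tool from outside, world axes, zero at the start; "wrist_torque": the same for the moment, N m; "opening": opening from 0.0 (shut) to 1.0 (fully open); "finger_force": force on a finger pad.
Only numpy, scipy, OpenCV 4.12 (cv2) and the standard library are available. Lean on these libraries where they do the work, as an engineer would, in place of code of your own. Each camera call takes 0.05 s, during which the arm holds its last target. There are 200 camera calls.

## Working session

There is one attempt and no reset: what is moved stays moved. The work goes in short steps, Python scripts to look and compute and a tool call to move; the robot and the scene stay as the last step left them, time stands still between calls to the robot, and variables do not carry over. Pictures are saved under pics/ and viewed, at most 10 in all, crops included, and the job is handed in when it is done.

Besides the shell and the picture viewer there is one more tool, called after "Emit:" as name(argument=value, ...), one argument or row to a line, values as JSON. send_rows: Moves the arm, as the interface text tells. Its arguments: {"type":"object","properties":{"rows":{"type":"string"},"grip_force":{"type":"number"}},"required":["rows"]}

```bash
mkdir -p pics; cat > h.py <<'E'
import numpy as np, cv2, json
from plant import ctrl
from scipy.spatial.transform import Rotation as R
def K(p): return np.array([[p['fx'],0,p['cx']],[0,p['fy'],p['cy']],[0,0,1.]]), np.array(p['D'],float)
def proj(p,X):
    E=np.array(p['extrinsics']); k,D=K(p)
    return cv2.projectPoints(np.atleast_2d(X).astype(float),cv2.Rodrigues(E[:3,:3])[0],E[:3,3],k,D)[0][:,0]
def ray(p,uv):
    E=np.array(p['extrinsics']); k,D=K(p)
    n=cv2.undistortPoints(np.array([[uv]],float),k,D)[0,0]
    return -E[:3,:3].T@E[:3,3], E[:3,:3].T@np.array([n[0],n[1],1])
def at_z(p,uv,z):
    c,d=ray(p,uv); return c+d*(z-c[2])/d[2]
def w(p,x):
    E=np.array(p['extrinsics']); return E[:3,:3].T@(np.array(x)-E[:3,3])
def tri(a):
    A=np.zeros((3,3));b=np.zeros(3)
    for p,uv in a:
        c,d=ray(p,uv);d=d/np.linalg.norm(d);M=np.eye(3)-np.outer(d,d);A+=M;b+=M@c
    return np.linalg.solve(A,b)
def save(p,n,crop=None,s=1):
    im=p['color'][:,:,::-1]
    if crop: im=im[crop[1]:crop[3],crop[0]:crop[2]]
    cv2.imwrite('pics/'+n,cv2.resize(im,None,fx=s,fy=s,interpolation=cv2.INTER_CUBIC))
E
python3 - <<'E'
from h import *
for n in ['scene','side']:
    p=ctrl.read_camera(n); save(p,n+'1.png',s=1.5)
    print(n,(-np.array(p['extrinsics'])[:3,:3].T@np.array(p['extrinsics'])[:3,3]).round(3))
    for t in ['drill_stand','chuck','slide_knob','clamp_axis','clamp_tip','feed_pivot','feed_grip_mid','drill_tip','stone','cross_mark','mallet','dowel_tin','bench_brush']:
        for r in ctrl.look_for(p,t)[:2]:
            X=w(p,r['position']); print(t,round(r['p'],2),X.round(3),proj(p,X)[0].round())
print(ctrl.nose_length)
E
```

```text
scene [ 1.09  -0.74   1.138]
drill_stand 0.61 [ 0.69  -0.061  0.099] [272. 223.]
chuck 0.67 [ 0.69  -0.015  0.402] [284. 148.]
chuck 0.54 [ 0.609 -0.06   0.11 ] [253. 210.]
slide_knob 0.83 [ 0.591 -0.103  0.064] [241. 224.]
slide_knob 0.23 [ 0.661 -0.287  0.045] [225. 275.]
clamp_axis 0.81 [ 0.585 -0.106  0.06 ] [239. 224.]
feed_pivot 0.89 [ 0.692 -0.065  0.1  ] [272. 224.]
feed_grip_mid 0.59 [0.513 0.132 0.328] [262. 122.]
drill_tip 0.21 [ 0.66  -0.291  0.044] [225. 276.]
drill_tip 0.18 [ 0.607 -0.062  0.109] [252. 210.]
stone 0.95 [ 0.608 -0.056  0.111] [253. 209.]
stone 0.15 [ 0.511 -0.112  0.096] [221. 210.]
cross_mark 0.65 [ 0.604 -0.059  0.113] [252. 209.]
cross_mark 0.18 [0.512 0.132 0.332] [261. 120.]
mallet 0.93 [ 0.521 -0.453  0.106] [153. 281.]
mallet 0.21 [ 0.647 -0.405  0.051] [198. 300.]
dowel_tin 0.96 [ 0.646 -0.404  0.052] [198. 300.]
dowel_tin 0.19 [ 0.695 -0.061  0.103] [273. 223.]
bench_brush 0.87 [ 0.664 -0.288  0.045] [226. 276.]
side [0.395 0.795 1.12 ]
drill_stand 0.56 [0.658 0.021 0.089] [230. 230.]
drill_stand 0.28 [ 0.503 -0.427  0.106] [303. 139.]
chuck 0.59 [0.655 0.034 0.421] [223. 150.]
chuck 0.28 [ 0.51  -0.109  0.093] [286. 205.]
slide_knob 0.81 [ 0.574 -0.029  0.076] [261. 225.]
slide_knob 0.4 [0.657 0.034 0.423] [222. 149.]
clamp_axis 0.69 [ 0.612 -0.004  0.114] [247. 221.]
clamp_axis 0.59 [ 0.576 -0.029  0.075] [261. 225.]
clamp_tip 0.45 [ 0.507 -0.111  0.095] [288. 205.]
clamp_tip 0.32 [ 0.645 -0.296  0.048] [257. 169.]
feed_pivot 0.92 [0.659 0.02  0.087] [230. 231.]
feed_grip_mid 0.66 [0.588 0.101 0.321] [244. 202.]
stone 0.82 [ 0.622 -0.012  0.109] [245. 220.]
cross_mark 0.89 [ 0.612 -0.008  0.115] [247. 220.]
cross_mark 0.27 [ 0.662 -0.391  0.066] [258. 148.]
mallet 0.82 [ 0.504 -0.427  0.106] [303. 139.]
dowel_tin 0.79 [ 0.66  -0.391  0.069] [259. 147.]
dowel_tin 0.16 [ 0.613 -0.008  0.113] [247. 221.]
bench_brush 0.56 [ 0.645 -0.297  0.047] [257. 170.]
0.022
```

View pics/scene1.png

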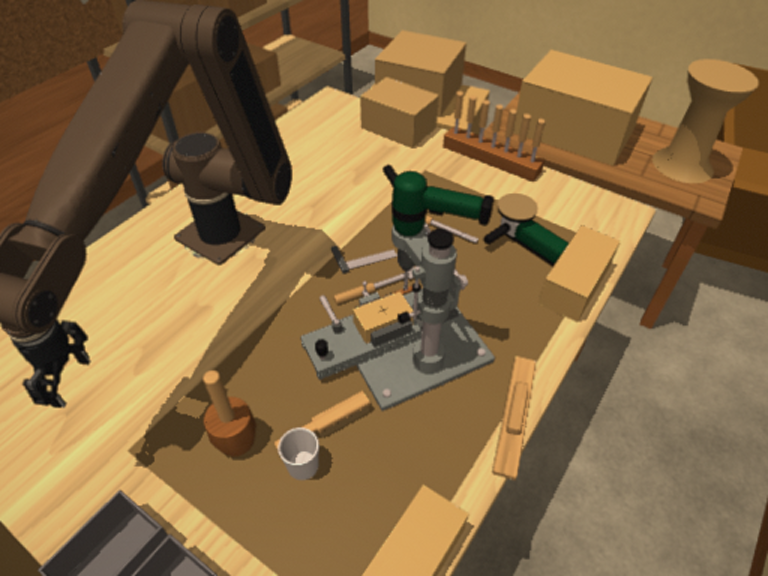

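View pics/side1.png

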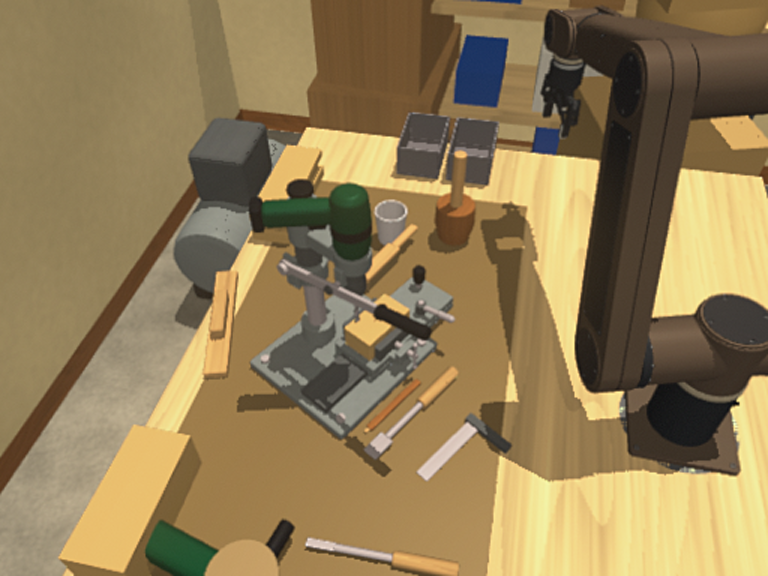

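The scene view shows knob (214,231), clamp axis (225,217), handle end (216,199), cross (255,207), column top (294,159) and grip (225,173). In the side view they are knob (279,183), cross about (247,220), column top (200,125) and grip (269,213). I'll fit the stand's pose to these points.

```bash
cat >> h.py <<'E'
from scipy.optimize import least_squares
def model(q,name):
    x,y,a,s,c=q
    P={'knob':(s-.165,-.025,.115),'cax':(s-.105,.03,.10),'ctip':(s-.105-.08*np.sin(c),.03+.08*np.cos(c),.097),'cross':(s,0,.1125),'col':(0,-.12,.422),'grip':(.057,.164,.328),'gend':(.057,.164+.049,.338),'origin':(0,0,0),'tip':(0,0,.152)}[name]
    r=R.from_euler('z',a).as_matrix(); return np.array([x,y,0])+r@np.array(P)
E
python3 - <<'E'
from h import *
S=ctrl.read_camera('scene');T=ctrl.read_camera('side')
for p in(S,T): print(np.array(p['extrinsics']).round(3).tolist())
o=[(S,'knob',(214.5,228)),(S,'cross',(255.5,206.7)),(S,'col',(294,159)),(S,'grip',(226,173)),
(T,'knob',(279,178)),(T,'cross',(247,220)),(T,'col',(200,124.7)),(T,'grip',(269,213)),(S,'ctip',(216,198.7)),(S,'cax',(225,216))]
for a in [('knob',0,4),('cross',1,5),('col',2,6),('grip',3,7)]:
    print(a[0],tri([(S,o[a[1]][2]),(T,o[a[2]][2])]).round(3))
f=lambda q:np.concatenate([proj(p,model(q,n))[0]-uv for p,n,uv in o])
for a0 in (2.5,3.14,-2.5):
    r=least_squares(f,[.65,-.02,a0,-.04,0],loss='soft_l1'); print(r.cost,r.x.round(4))
    print([(n,v.round(1).tolist()) for (p,n,_),v in zip(o,f(r.x).reshape(-1,2))])
E
```

```text
[[0.822, 0.569, 0.001, -0.476], [0.419, -0.603, -0.679, -0.131], [-0.385, 0.558, -0.735, 1.67], [0.0, 0.0, 0.0, 1.0]]
[[-0.976, -0.219, -0.014, 0.575], [-0.15, 0.714, -0.684, 0.258], [0.16, -0.665, -0.729, 1.283], [0.0, 0.0, 0.0, 1.0]]
knob [ 0.552 -0.199  0.118]
cross [ 0.61  -0.029  0.095]
col [ 0.742 -0.052  0.418]
grip [ 0.511 -0.015  0.184]
99.2479990267112 [ 0.6363  0.002   1.0765 -0.0517 -0.002 ]
[('knob', [0.3, 1.2]), ('cross', [0.5, 0.3]), ('col', [-0.9, -0.6]), ('grip', [36.7, -50.7]), ('knob', [-1.3, 0.4]), ('cross', [3.1, -8.1]), ('col', [-0.3, -1.6]), ('grip', [0.5, 0.1]), ('ctip', [0.0, 0.1]), ('cax', [-0.0, -2.1])]
99.247999026697 [ 0.6363  0.002   1.0765 -0.0517 -0.002 ]
[('knob', [0.3, 1.2]), ('cross', [0.5, 0.3]), ('col', [-0.9, -0.6]), ('grip', [36.7, -50.7]), ('knob', [-1.3, 0.4]), ('cross', [3.1, -8.1]), ('col', [-0.3, -1.6]), ('grip', [0.5, 0.1]), ('ctip', [0.0, 0.1]), ('cax', [-0.0, -2.1])]
99.24799902669774 [ 6.3630e-01  2.0000e-03 -5.2067e+00 -5.1700e-02 -2.0000e-03]
[('knob', [0.3, 1.2]), ('cross', [0.5, 0.3]), ('col', [-0.9, -0.6]), ('grip', [36.7, -50.7]), ('knob', [-1.3, 0.4]), ('cross', [3.1, -8.1]), ('col', [-0.3, -1.6]), ('grip', [0.5, 0.1]), ('ctip', [0.0, 0.1]), ('cax', [-0.0, -2.1])]
```

```bash
cat >> h.py <<'E'
def pose():
    s=ctrl.get_state(); return np.array(s['eef_pos']),R.from_quat(s['tcp_rot'])
def down(psi):  # tool z down; tool y (closing) along world angle psi
    y=np.array([np.cos(psi),np.sin(psi),0]); z=np.array([0,0,-1.]); x=np.cross(y,z)
    return R.from_matrix(np.stack([x,y,z],1))
def rel(p0,r0,p,r): # row numbers
    return np.r_[(r0.inv()*r).as_rotvec(degrees=True), r0.inv().apply(np.array(p)-p0)*1e3].round(1)
Q=np.array([.6363,.002,1.0765])
def W(x,y,z): return np.array([Q[0],Q[1],0])+R.from_euler('z',Q[2]).apply([x,y,z])
E
python3 - <<'E'
from h import *
p,r=pose(); print(p,r.as_matrix().round(3).tolist())
c=ctrl.read_camera('wrist'); E=np.array(c['extrinsics']); C=-E[:3,:3].T@E[:3,3]
print('cam in tool',r.inv().apply(C-p).round(3),(r.as_matrix().T@E[:3,:3].T).round(2).tolist(),c['fx'])
y=r.as_matrix()[:,1];print('y ang',np.degrees(np.arctan2(y[1],y[0])))
s=-.0517
print('tip',W(s-.105,.10,.095),'axis',W(s-.105,.03,.095),'knob',W(s-.165,-.025,.097),'cross',W(s,0,.1125))
psi=Q[2] # closing along stand x
for k in(0,np.pi): print(rel(p,r,W(s-.105,.10,.20),down(psi+k)))
E
```

```text
[ 0.30318898 -0.60305277  0.25330787] [[0.893, 0.449, -0.0], [0.449, -0.893, 0.0], [0.0, -0.0, -1.0]]
cam in tool [ 0.067  0.001 -0.121] [[0.0, -0.96, -0.26], [1.0, 0.0, 0.0], [-0.0, -0.26, 0.96]] 299.6629703978033
y ang -63.311479919044736
tip [ 0.47392931 -0.08850221  0.095     ] axis [ 0.53555051 -0.12171107  0.095     ] knob [ 0.55550242 -0.20062192  0.097     ] cross [ 0.61177288 -0.04351165  0.1125    ]
[  -0.    -0.  -125.   383.7 -383.    53.3]
[  -0.     0.    55.   383.7 -383.    53.3]
```

Emit:
send_rows(
  rows="0 0 7 48 -48 0 1;0 0 14 96 -96 0 1;0 0 21 144 -144 0 1;0 0 28 192 -192 0 1;0 0 35 240 -240 0 1;0 0 42 288 -288 0 1;0 0 49 336 -336 0 1;0 0 55 384 -383 0 1",
)

```text
time: 2.55
eef_pos: [0.461, -0.1266, 0.2538]
tcp_rot: [0.969, -0.246, 0.001, 0.0]
contact_force: [0.7, -0.4, -0.8]
opening: 1.003
finger_force: 0.0
```

```bash
python3 - <<'E'
from h import *
p,r=pose(); print(p,r.as_matrix().round(3).tolist())
c=ctrl.read_camera('wrist'); save(c,'w1.png',s=1.5)
for t in ['slide_knob','clamp_axis','clamp_tip','cross_mark','stone']:
    for q in ctrl.look_for(c,t)[:2]: X=w(c,q['position']);print(t,round(q['p'],2),X.round(4),proj(c,X)[0].round())
q=np.r_[Q,-.0517,0]
for n in ['knob','cax','ctip','cross','tip']: print(n,model(q,n).round(4),proj(c,model(q,n))[0].round(1))
E
```

```text
[ 0.46101947 -0.12662355  0.25380205] [[0.878, -0.478, 0.001], [-0.478, -0.878, -0.001], [0.001, -0.0, -1.0]]
slide_knob 0.66 [ 0.5756 -0.0918  0.0926] [162.  90.]
clamp_tip 0.85 [ 0.5041 -0.1104  0.0948] [219. 149.]
cross_mark 0.74 [ 0.6081 -0.0504  0.1108] [95. 79.]
stone 0.92 [ 0.6043 -0.0534  0.1134] [99. 81.]
knob [ 0.5555 -0.2006  0.115 ] [281.   43.4]
cax [ 0.5356 -0.1217  0.1   ] [211.7 113.1]
ctip [ 0.4651 -0.0838  0.097 ] [215.5 198. ]
cross [ 0.6118 -0.0435  0.1125] [85.5 79.4]
tip [0.6363 0.002  0.152 ] [-7.6 78.4]
```

View pics/w1.png

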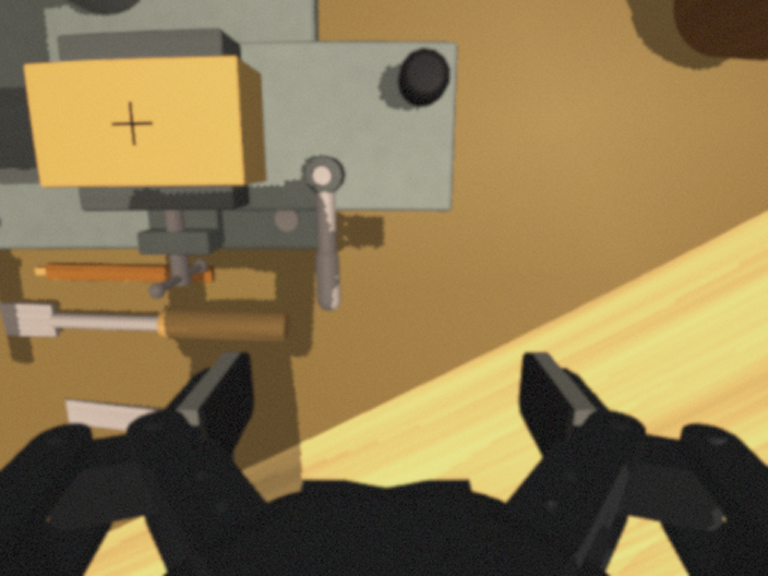

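The wrist view shows cross at (88,83), knob top at (285,49), clamp axis at (215,117) and handle end at (220,202). All are within about 4 px of the model. I'll let the arm settle before refitting.

Emit:
send_rows(
  rows="0 0 0 0 0 0 0;0 0 0 0 0 0 -0.3",
)

```text
time: 3.1
eef_pos: [0.4604, -0.1297, 0.2533]
tcp_rot: [0.969, -0.246, -0.0, 0.0]
contact_force: [0.4, 0.4, -0.3]
opening: 0.608
finger_force: 0.0
```

```bash
python3 - <<'E'
from h import *
p,r=pose(); print(p)
c=ctrl.read_camera('wrist'); save(c,'w2.png',s=1.5)
for t in ['clamp_tip','cross_mark']:
    for q in ctrl.look_for(c,t)[:1]: X=w(c,q['position']);print(t,round(q['p'],2),X.round(4),proj(c,X)[0].round())
q=np.r_[Q,-.0517,0]
for n in ['knob','cax','ctip','cross','tip']: print(n,model(q,n).round(4),(1.5*proj(c,model(q,n))[0]).round(1))
E
```

```text
[ 0.46041192 -0.12971427  0.25327929]
clamp_tip 0.66 [ 0.504  -0.112   0.0922] [218. 149.]
cross_mark 0.59 [ 0.6071 -0.0515  0.1115] [93. 80.]
knob [ 0.5555 -0.2006  0.115 ] [416.4  66.3]
cax [ 0.5356 -0.1217  0.1   ] [312.5 170.8]
ctip [ 0.4651 -0.0838  0.097 ] [318.5 298.1]
cross [ 0.6118 -0.0435  0.1125] [122.8 119.9]
tip [0.6363 0.002  0.152 ] [-17.4 118.6]
```

View pics/w2.png

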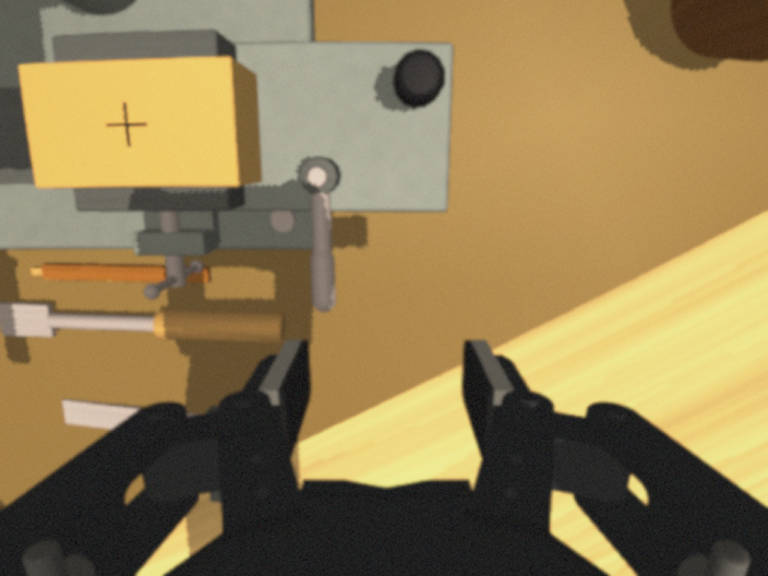

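```bash
python3 - <<'E'
from h import *
S=ctrl.read_camera('scene');T=ctrl.read_camera('side');c=ctrl.read_camera('wrist')
o=[(S,'knob',(214.5,228)),(S,'cross',(255.5,206.7)),(S,'col',(294,159)),(T,'knob',(279,178)),(T,'col',(200,124.7)),(T,'grip',(269,213)),(S,'ctip',(216,198.7)),(S,'cax',(225,216)),
(c,'knob',(280.7,48)),(c,'cax',(211.3,116.5)),(c,'ctip',(216.2,200.5)),(c,'cross',(84.5,82.7))]
f=lambda q:np.concatenate([proj(p,model(q,n))[0]-uv for p,n,uv in o])
r=least_squares(f,[.63,0,1.07,-.05,0],loss='soft_l1'); print(r.x.round(4))
print([(n,v.round(1).tolist()) for (p,n,_),v in zip(o,f(r.x).reshape(-1,2))])
x=r.x
open('h.py','a').write(f"\nQ=np.array([{x[0]:.4f},{x[1]:.4f},{x[2]:.4f}]); S0={x[3]:.4f}\n")
import h; h.Q=x[:3]
p,rr=pose()
for z in(.20,.098): print(rel(p,rr,W(x[3]-.105,.10,z),down(x[2]-np.pi)))
E
```

```text
[ 0.6357  0.0053  1.0731 -0.0557  0.0211]
[('knob', [-0.4, 0.7]), ('cross', [-0.2, -0.0]), ('col', [-0.6, -1.3]), ('knob', [-0.3, 0.6]), ('col', [-0.3, -0.9]), ('grip', [0.3, 1.2]), ('ctip', [-1.0, -0.1]), ('cax', [-0.7, -2.5]), ('knob', [-0.0, -0.3]), ('cax', [-0.4, 0.0]), ('ctip', [-0.2, 0.5]), ('cross', [0.3, -0.6])]
[ -0.    0.    0.2 -10.  -40.7  53.3]
[ -0.    0.    0.2 -10.  -40.7 155.3]
```

Emit:
send_rows(
  rows="0 0 0 -5 -20 30 0;0 0 0 -10 -41 55 0;0 0 0 -10 -41 80 0;0 0 0 -10 -41 105 0;0 0 0 -10 -41 125 0;0 0 0 -10 -41 140 0;0 0 0 -10 -41 155 -0.2;0 0 0 -10 -41 155 -0.45",
)

```text
time: 4.4
eef_pos: [0.4706, -0.0874, 0.0972]
tcp_rot: [0.97, -0.245, -0.001, -0.0]
contact_force: [-0.0, -0.5, -0.8]
opening: 0.28
finger_force: 0.0
```

Emit:
send_rows(
  rows="0 0 0 0 0 0 -0.5;0 0 0 0 0 0 -0.5",
)

```text
time: 4.65
eef_pos: [0.4719, -0.088, 0.0992]
tcp_rot: [0.97, -0.245, 0.001, 0.0]
contact_force: [-0.3, 0.1, 0.1]
opening: 0.248
finger_force: 0.0
```

```bash
python3 - <<'E'
from h import *
p,r=pose(); print(p, W(S0-.105,.1,.098))
for n in('wrist',): 
    c=ctrl.read_camera(n); save(c,'w3.png',s=1.2)
# arc rows from actual pose: handle angle 0..1.22 with axis, radius .07
for ph in np.radians([8,16,24,32,40,48,56,63,70,75]):
    print(rel(p,r,W(S0-.105-.07*np.sin(ph),.03+.07*np.cos(ph),p[2]),down(Q[2]-np.pi+ph)))
E
```

```text
[ 0.47194785 -0.08795016  0.09920279] [ 0.47111293 -0.08816437  0.098     ]
[-0.  -0.1 -7.8  0.  10.3 -0. ]
[  0.   -0.1 -15.8   2.   19.9   0. ]
[  0.   -0.1 -23.8   5.3  29.1   0. ]
[  0.   -0.1 -31.8   9.9  37.7   0. ]
[  0.   -0.1 -39.8  15.6  45.6   0. ]
[  0.   -0.1 -47.8  22.3  52.7   0. ]
[  0.   -0.1 -55.8  30.   58.7   0. ]
[  0.   -0.1 -62.8  37.4  63.1   0.1]
[  0.1  -0.1 -69.8  45.2  66.5   0.1]
[  0.1  -0.1 -74.8  51.   68.4   0.1]
```

View pics/w3.png

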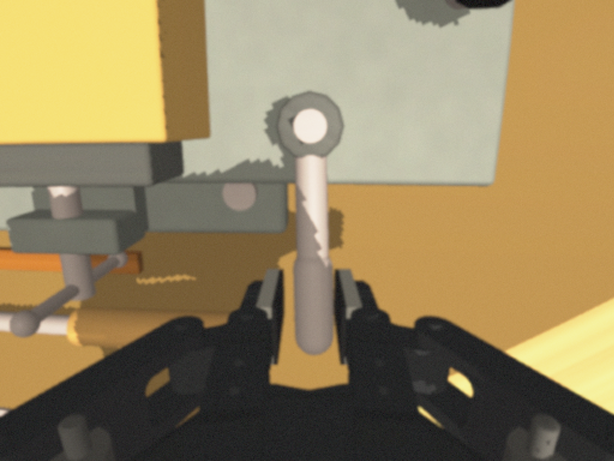

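The picture shows the handle centred between the fingers at about (313,310). I'll swing it to slack.

Emit:
send_rows(
  rows="0 0 -4 0 5 0 -0.5;0 0 -8 0 10 0 -0.5;0 0 -12 1 15 0 -0.5;0 0 -16 2 20 0 -0.5;0 0 -20 4 25 0 -0.5;0 0 -24 5 29 0 -0.5;0 0 -28 8 33 0 -0.5;0 0 -32 10 38 0 -0.5",
)

```text
time: 5.7
eef_pos: [0.4627, -0.1252, 0.0989]
tcp_rot: [0.999, 0.033, 0.001, -0.001]
contact_force: [2.4, 3.6, 0.9]
opening: 0.252
finger_force: 1.8
```

```bash
python3 - <<'E'
from h import *
p,r=pose(); print(p,ctrl.get_state()['wrist_torque'])
p0=np.array([.4719,-.088,.0992]); r0=down(Q[2]-np.pi)
p1=p0+r0.apply([.010,.038,0]); r1=r0*R.from_rotvec([0,0,-32],degrees=True)
for ph in np.radians([36,40,44,48,52,56,60,64,68,72,75]):
    print(rel(p1,r1,W(S0-.105-.07*np.sin(ph),.03+.07*np.cos(ph),p1[2]),down(Q[2]-np.pi+ph)))
E
```

```text
[ 0.46268945 -0.1251646   0.0989386 ] [ 0.55024365 -0.35400538 -0.06615466]
[ 0.   0.  -4.   0.4  4.6  0. ]
[ 0.   0.  -8.   0.9  9.4  0. ]
[  0.    0.  -12.    1.8  14.2   0. ]
[  0.    0.  -16.    2.9  19.    0. ]
[  0.    0.  -20.    4.4  23.6   0. ]
[  0.    0.  -24.    6.3  28.2   0. ]
[  0.    0.  -28.    8.4  32.5   0. ]
[  0.    0.  -32.   10.9  36.8   0. ]
[  0.    0.  -36.   13.6  40.8   0. ]
[  0.    0.  -40.   16.6  44.7   0. ]
[  0.    0.  -43.   19.   47.4   0. ]
```

Emit:
send_rows(
  rows="0 0 -4 0 5 0 -0.5;0 0 -8 1 9 0 -0.5;0 0 -12 2 14 0 -0.5;0 0 -16 3 19 0 -0.5;0 0 -20 4 24 0 -0.5;0 0 -24 6 28 0 -0.5;0 0 -28 8 32 0 -0.5;0 0 -32 11 37 0 -0.5",
)

```text
time: 6.7
eef_pos: [0.4751, -0.1611, 0.0987]
tcp_rot: [0.952, 0.307, -0.0, -0.001]
contact_force: [-2.0, 4.3, 3.0]
opening: 0.248
finger_force: 1.9
```

Emit:
send_rows(
  rows="0 0 -4 0 5 0 -0.5;0 0 -4 0 5 0 -0.5",
)

```text
time: 6.95
eef_pos: [0.4784, -0.1658, 0.0987]
tcp_rot: [0.941, 0.339, 0.0, -0.0]
contact_force: [-0.2, 1.6, 0.2]
opening: 0.255
finger_force: 1.1
```

```bash
python3 - <<'E'
from h import *
p,r=pose(); print(p)
c=ctrl.read_camera('wrist'); S=ctrl.read_camera('scene')
a=c['color'][:,:,::-1]; b=S['color'][130:258,190:318,::-1]
cv2.imwrite('pics/m1.png',np.hstack([a,cv2.resize(b,(384,384)) if 0 else cv2.resize(b,(288,384)) ]))
E
```

```text
[ 0.47840966 -0.16584235  0.09865505]
```

View pics/m1.png

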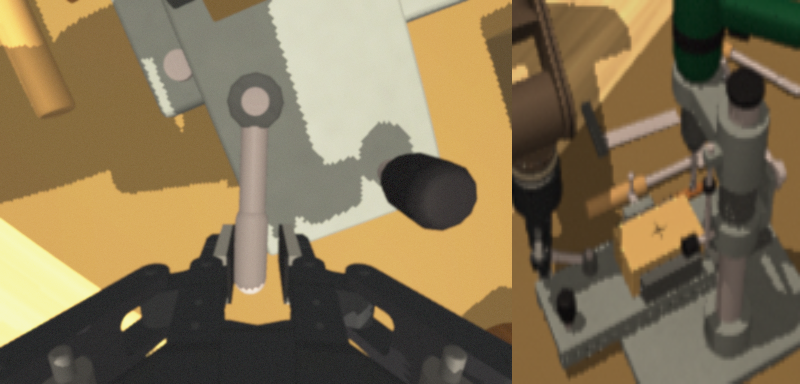

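The handle now sits at roughly 1.1 rad, and the cross at (255,207) in the scene view shows the table has not moved. Next is the knob.

```bash
python3 - <<'E'
from h import *
p,r=pose(); print(p)
print(rel(p,r,W(S0-.165,-.025,.17),down(Q[2]-np.pi)))
E
```

```text
[ 0.47836898 -0.1658898   0.09855633]
[ -0.   -0.   68.1  34.9  73.9 -71.4]
```

Emit:
send_rows(
  rows="0 0 0 0 0 -20 -0.2;0 0 0 0 0 -72 0.2;0 0 10 5 11 -72 0.6;0 0 20 10 22 -72 0.6;0 0 30 15 33 -72 0.6;0 0 40 21 45 -72 0.6;0 0 50 26 55 -72 0.6;0 0 60 31 66 -72 0.6",
)

```text
time: 8.05
eef_pos: [0.5449, -0.1977, 0.1705]
tcp_rot: [0.984, -0.179, 0.001, 0.001]
contact_force: [0.1, -0.7, 0.2]
opening: 0.801
finger_force: 0.0
```

Emit:
send_rows(
  rows="0 0 8 0 10 0 0.6;0 0 8 0 10 0 0.6;0 0 8 0 10 0 0.6",
)

```text
time: 8.43
eef_pos: [0.5409, -0.2065, 0.1703]
tcp_rot: [0.97, -0.244, 0.0, 0.0]
contact_force: [-0.4, -0.2, -0.1]
opening: 0.798
finger_force: 0.0
```

```bash
python3 - <<'E'
from h import *
p,r=pose(); print(p)
print(rel(p,r,W(S0-.165,-.025,.17),down(Q[2]-np.pi)))
c=ctrl.read_camera('wrist')
for q in ctrl.look_for(c,'slide_knob')[:2]: X=w(c,q['position']);print(q['p'],X.round(4),W(S0-.165,-.025,.115),rel(p,r,[X[0],X[1],.17],r))
# dark blob centre near predicted top
pr=proj(c,W(S0-.165,-.025,.115))[0]; g=cv2.cvtColor(c['color'],cv2.COLOR_RGB2GRAY)
print(pr); save(c,'w4.png')
E
```

```text
[ 0.54087368 -0.20651784  0.17033719]
[  0.   -0.    0.3   7.3 -10.7   0.3]
0.67 [ 0.5764 -0.1101  0.0631] [ 0.55230436 -0.20056077  0.115     ] [   0.     0.     0.   -14.3 -101.8    0.3]
[238.91722407 208.31866528]
```

View pics/w4.png

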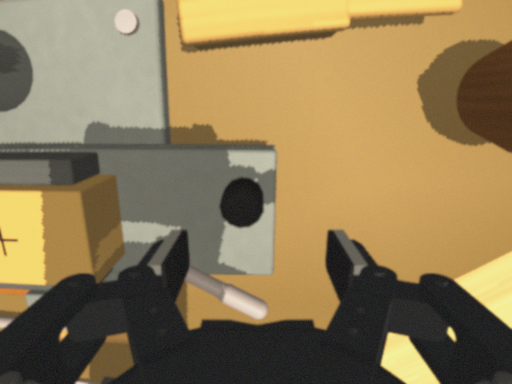

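The knob is at (242,200), about 4 mm further along the tool's +x than the model says.

Emit:
send_rows(
  rows="0 0 0 6 -5 0 0.6;0 0 0 11 -9 5 0.6;0 0 0 11 -9 25 0.6;0 0 0 11 -9 45 0.6;0 0 0 11 -9 62 0.6;0 0 0 11 -9 72 0.6;0 0 0 11 -9 72 0.6;0 0 0 11 -9 72 0.2",
)

```text
time: 9.52
eef_pos: [0.5553, -0.2041, 0.099]
tcp_rot: [0.97, -0.245, 0.001, 0.0]
contact_force: [-1.1, -0.1, 0.8]
opening: 0.613
finger_force: 0.0
```

Emit:
send_rows(
  rows="0 0 0 0 0 0 -0.2;0 0 0 0 0 0 -0.4;0 0 0 0 0 0 -0.6;0 0 0 0 0 0 -0.6;0 0 0 0 0 0 -0.6",
  grip_force=25,
)

```text
time: 10.15
eef_pos: [0.5556, -0.2038, 0.0995]
tcp_rot: [0.97, -0.245, 0.001, -0.0]
contact_force: [-0.1, 3.1, 5.3]
opening: 0.325
finger_force: 25.3
```

```bash
cat > meas.py <<'E'
from h import *
# tight measurement of cross in scene camera: dark lines in stone top; save crops
S=ctrl.read_camera('scene'); T=ctrl.read_camera('side')
a=cv2.resize(S['color'][180:240,220:300,::-1],None,fx=5,fy=5,interpolation=cv2.INTER_CUBIC)
b=cv2.resize(T['color'][180:240,215:295,::-1],None,fx=5,fy=5,interpolation=cv2.INTER_CUBIC)
import sys
cv2.imwrite('pics/'+sys.argv[1],np.hstack([a,b]))
for z in [('tip',(0,0,.152)),('x0',(0,0,.1125))]: print(z[0],[proj(c,W(*z[1]))[0].round(1) for c in (S,T)])
for n,c in(('S',S),('T',T)):
  for t in('cross_mark','drill_tip'):
    for q in ctrl.look_for(c,t)[:1]: X=w(c,q['position']);print(n,t,round(q['p'],2),X.round(4),R.from_euler('z',-Q[2]).apply(X-[Q[0],Q[1],0]).round(4),proj(c,X)[0].round(1))
E
python3 meas.py x1.png; python3 -c "
from h import *
p,r=pose();print(p,R.from_euler('z',-Q[2]).apply(p-[Q[0],Q[1],0]))"
```

```text
tip [array([269.8, 193.7]), array([238.1, 214.2])]
x0 [array([269.5, 201.2]), array([238.7, 222.7])]
S cross_mark 0.86 [ 0.6063 -0.0629  0.1106] [-0.0739 -0.0068  0.1106] [251.5 210.2]
S drill_tip 0.58 [ 0.6065 -0.0614  0.1138] [-0.0726 -0.0062  0.1138] [251.8 209.4]
T cross_mark 0.91 [ 0.6101 -0.0065  0.1162] [-0.0225  0.0169  0.1162] [247.9 220.3]
[ 0.55562388 -0.20373305  0.09951327] [-0.22190268 -0.02943126  0.09951327]
```

View pics/x1.png

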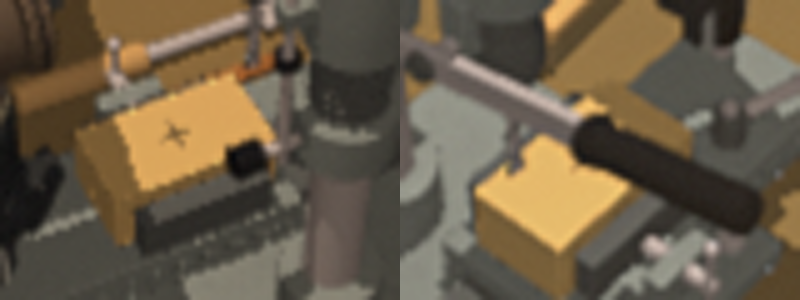

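The scene crop shows the cross at about (255.2,206.4) px and the bit's point at about (271,193.6), which agrees with the model. I'll slide 55 mm and then check from close by.

Emit:
send_rows(
  rows="0 0 0 0 -6 0 -0.6;0 0 0 0 -13 0 -0.6;0 0 0 0 -21 0 -0.6;0 0 0 0 -29 0 -0.6;0 0 0 0 -37 0 -0.6;0 0 0 0 -45 0 -0.6;0 0 0 0 -52 0 -0.6;0 0 0 0 -55 0 -0.6",
)

```text
time: 11.45
eef_pos: [0.5815, -0.1568, 0.0995]
tcp_rot: [0.97, -0.244, 0.001, 0.001]
contact_force: [-2.9, -3.2, 5.4]
opening: 0.326
finger_force: 25.5
```

Emit:
send_rows(
  rows="0 0 0 0 0 0 -0.6;0 0 0 0 0 0 -0.6",
)

```text
time: 11.7
eef_pos: [0.5817, -0.1565, 0.0996]
tcp_rot: [0.97, -0.244, 0.001, 0.001]
contact_force: [-1.6, -1.8, 5.7]
opening: 0.325
finger_force: 25.4
```

```bash
python3 - <<'E'
from h import *
p,r=pose(); print(p,R.from_euler('z',-Q[2]).apply(p-[Q[0],Q[1],0]))
# candidate look pose: camera on the robot side? print camera geometry for candidates
S=ctrl.read_camera('scene')
k,D=K(S)
# cross subpixel: darkest weighted near x0
u,v=proj(S,W(0,0,.1125))[0]; print(u,v)
g=cv2.cvtColor(S['color'],cv2.COLOR_RGB2GRAY).astype(int)
print(g[int(v)-8:int(v)+9,int(u)-8:int(u)+9])
E
```

```text
[ 0.58167318 -0.15646976  0.09956359] [-0.16793715 -0.02975676  0.09956359]
269.45689865257646 201.15997640721733
[[131 122 116 114  96 104 120 110 107 134 147 172 171 139  48  16  20]
 [122  97  78  95 119 143 162 171 171 173 173 175 176 162  79  37  37]
 [ 95 119 118 146 170 174 174 175 175 174 174 174 172 152  97  77  76]
 [149 184 173 172 174 173 173 174 173 172 173 174 164 107  96  97  90]
 [174 175 175 173 173 173 174 173 174 173 174 174 163 102  93  91  89]
 [176 174 172 174 174 172 167 173 174 174 173 171 151 100  92  89  87]
 [174 173 174 173 174 168 139 160 174 172 160 151 106  93  93  97  86]
 [173 174 174 174 174 165 124 113 156 155 130 124 120 116  92  98  88]
 [173 174 173 175 172 162 150  89 103 137 169 172 173 163 113  99  88]
 [174 173 173 174 167 135 142 118 111 156 175 176 176 171 142 102  87]
 [174 174 173 175 174 173 174 165 125 129 173 175 174 172 146 103  89]
 [174 174 174 173 175 175 175 176 166 153 173 175 175 172 143 102  88]
 [174 173 174 174 174 174 175 175 175 174 175 175 175 169 130 100  81]
 [175 174 175 174 174 175 175 175 174 167 169 175 176 168 130  99  82]
 [176 175 174 174 174 176 174 162 152 125 131 162 174 160 126  99  88]
 [176 175 174 174 161 162 149  96  66  42  57 116 166 144 123 102  92]
 [173 176 175 165  98  87  54  32  26  21  29  81 158 166 151 109  92]]
```

Emit:
send_rows(
  rows="0 0 0 0 0 0 -0.2;0 0 0 0 0 0 0.2;0 0 0 0 0 0 0.4;0 0 0 0 0 -30 0.4;0 0 0 0 0 -70 0.4;0 0 0 -30 -15 -100 0.4;0 0 0 -60 -35 -100 0.2;0 0 0 -80 -48 -100 -0.2",
)

```text
time: 12.75
eef_pos: [0.5325, -0.074, 0.1984]
tcp_rot: [0.97, -0.244, 0.0, 0.0]
contact_force: [0.7, -0.4, -0.3]
opening: 0.41
finger_force: 0.0
```

Emit:
send_rows(
  rows="0 0 0 0 0 0 -0.2;0 0 0 0 0 0 -0.2;0 0 0 0 0 0 -0.2",
)

```text
time: 13.12
eef_pos: [0.5336, -0.0759, 0.198]
tcp_rot: [0.97, -0.245, -0.0, 0.0]
contact_force: [-0.2, -0.0, 0.3]
opening: 0.4
finger_force: 0.0
```

```bash
python3 - <<'E'
from h import *
p,r=pose(); print(p,R.from_euler('z',-Q[2]).apply(p-[Q[0],Q[1],0]))
c=ctrl.read_camera('wrist'); save(c,'w5.png',s=1.5)
for z in [('tip',(0,0,.152)),('x0',(0,0,.1125)),('chuck',(0,0,.227))]: print(z[0],1.5*proj(c,W(*z[1]))[0])
for t in('cross_mark','drill_tip','clamp_tip'):
    for q in ctrl.look_for(c,t)[:1]: X=w(c,q['position']);print(t,round(q['p'],2),X.round(4),1.5*proj(c,X)[0].round(1))
E
```

```text
[ 0.5336454  -0.07591736  0.19803824] [-0.12008558  0.05090044  0.19803824]
tip [ 69.15347068 209.91056887]
x0 [125.43932425 200.49715894]
chuck [-134.46012437  248.02184848]
cross_mark 0.84 [ 0.6329 -0.0079  0.1132] [150.6 191.7]
drill_tip 0.65 [ 0.6348 -0.0019  0.1743] [ 42.9 209.1]
clamp_tip 0.81 [ 0.534  -0.0975  0.0958] [421.2 276.3]
```

View pics/w5.png

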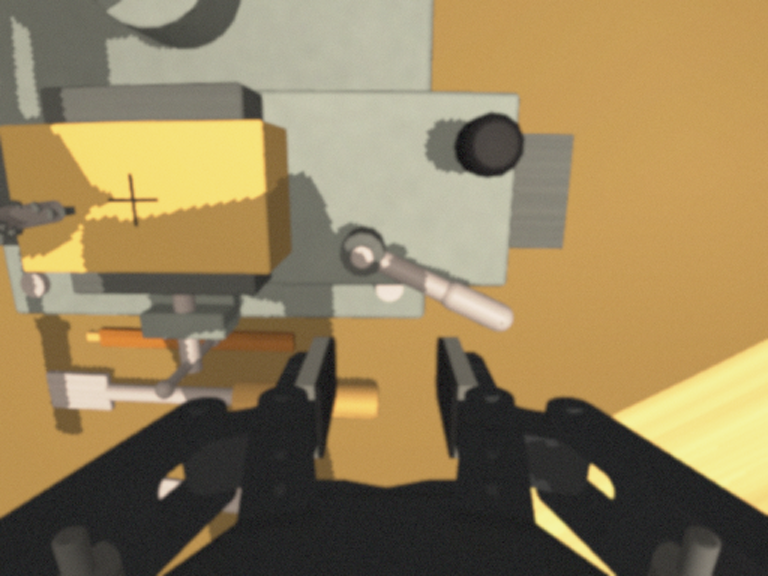

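The wrist view shows the bit's point at about (73,210) and the cross at (132,200) in the enlarged picture, so the table is still short by about 1–2 mm. I'll measure it numerically.

```bash
python3 - <<'E'
from h import *
np.set_printoptions(linewidth=200)
c=ctrl.read_camera('wrist')
g=cv2.cvtColor(c['color'],cv2.COLOR_RGB2GRAY).astype(int)
print(g[134:148,36:58]); print(g[126:142,78:100])
def st(X): return R.from_euler('z',-Q[2]).apply(X-[Q[0],Q[1],0]).round(4)
print(st(at_z(c,(49,140),.152)),st(at_z(c,(88.3,133.5),.1125)))
E
```

```text
[[110 113 114 123 133 139 141 143 143 140 141 139 141 141 143 140 141 142 143 142 141 142]
 [109 106 112 116 122 130 134 135 135 134 137 136 136 140 140 141 142 147 142 141 144 142]
 [107 110 109 110 114 119 121 121 121 121 122 119 118 124 134 137 140 142 142 142 144 141]
 [106 108 110 110 109 111 108  99  96  94  95  96  94 106 126 138 141 144 144 141 144 142]
 [ 97 105 110 111 112 109  99  84  73  67  71  67  74  93 118 132 143 142 143 141 141 141]
 [ 89  99 104 113 113 111 103  84  66  59  62  60  65  80 107 134 141 142 141 142 141 142]
 [ 86  86  96 105 112 115 106  86  69  58  57  58  62  76 106 131 140 142 142 145 143 144]
 [ 82  81  88  98 108 112 111  91  70  61  63  73  76  86 107 130 139 142 142 141 147 144]
 [ 86  76  86  91 103 110 111 102  87  85  87  95  98 109 121 134 141 142 143 144 143 152]
 [ 89  80  89  97 106 109 114 114 114 114 117 124 128 125 134 140 141 143 142 143 150 171]
 [ 91  89  98 100 108 110 120 128 132 132 135 134 141 138 142 142 140 142 142 144 155 183]
 [ 99 100 105 105 110 117 130 137 142 141 142 139 142 140 141 143 141 140 142 141 151 172]
 [105 10
[... 983 characters left out ...]
9 181 179]
 [211 211 212 208 208 206 208 207 204 183 134 115 162 196 208 211 210 209 211 211 211 211]
 [217 216 218 216 217 217 217 216 213 195 148 121 164 203 215 218 216 218 217 217 217 218]
 [216 217 218 217 218 218 218 217 215 200 154 120 154 196 214 217 219 219 217 216 218 217]
 [219 218 218 218 217 217 218 216 214 202 161 118 142 193 213 217 218 217 217 218 217 218]
 [219 218 217 218 217 218 217 218 216 205 172 124 141 189 213 218 218 217 218 218 218 218]
 [219 218 218 217 218 217 217 216 216 210 181 130 137 189 212 216 218 218 218 217 219 216]
 [219 218 219 217 219 217 216 217 216 212 185 137 132 186 211 217 218 218 218 217 217 216]]
[-0.0015  0.0003  0.152 ] [-0.0032  0.0002  0.1125]
```

Emit:
send_rows(
  rows="0 0 0 -40 0 0 -0.2;0 0 0 -79 0 0 -0.2;0 0 -10 -79 -5 0 -0.2;0 0 -20 -79 -10 0 -0.2;0 0 -30 -79 -15 0 -0.2;0 0 -40 -79 -20 0 -0.2;0 0 -50 -79 -26 0 -0.2;0 0 -60 -79 -33 0 -0.2",
)

```text
time: 14.38
eef_pos: [0.4796, -0.0087, 0.1984]
tcp_rot: [0.961, 0.276, 0.0, 0.0]
contact_force: [0.8, 0.6, 0.0]
opening: 0.399
finger_force: 0.0
```

Emit:
send_rows(
  rows="0 0 -10 0 0 0 -0.2;0 0 -20 0 0 0 -0.2;0 0 -30 0 0 0 -0.2;0 0 -30 0 0 0 -0.2;0 0 -30 0 0 0 -0.2",
)

```text
time: 15.0
eef_pos: [0.4794, -0.0088, 0.1984]
tcp_rot: [0.859, 0.512, 0.0, 0.0]
contact_force: [-0.1, -0.4, -0.1]
opening: 0.401
finger_force: 0.0
```

```bash
cat >> h.py <<'E'
def st(X): return R.from_euler('z',-Q[2]).apply(np.array(X)-[Q[0],Q[1],0]).round(4)
E
python3 - <<'E'
from h import *
np.set_printoptions(linewidth=220)
p,r=pose(); print(st(p))
c=ctrl.read_camera('wrist'); save(c,'w6.png',s=1.5)
g=cv2.cvtColor(c['color'],cv2.COLOR_RGB2GRAY).astype(int)
for z in [(0,0,.152),(0,0,.1125),(0,0,.227)]: print(proj(c,W(*z))[0])
E
```

```text
[-0.087   0.1306  0.1984]
[492.78238579  72.68901615]
[449.90413821  78.32232872]
[641.64008698  58.02088624]
```

View pics/w6.png

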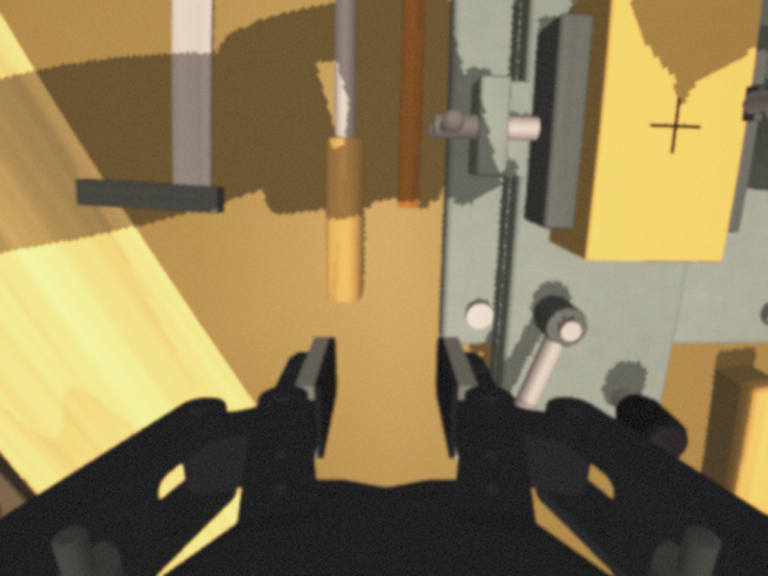

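The wrist view shows the cross at (676,126) in the enlarged picture and the bit's point at the right edge, about (748,100). I'll read the pixels directly.

```bash
python3 - <<'E'
from h import *
np.set_printoptions(linewidth=220)
c=ctrl.read_camera('wrist')
g=cv2.cvtColor(c['color'],cv2.COLOR_RGB2GRAY).astype(int)
print(g[54:84,486:512]); print(g[76:92,440:462])
E
```

```text
[[209 208 211 208 209 208 208 209 210 210 208 208 210 206 198 168 132 115 113 113 111 109 104  89  78  73]
 [209 210 210 210 208 208 208 211 208 210 208 209 208 205 194 159 124 111 107 104 105 105  97  84  76  71]
 [211 209 207 209 209 208 209 209 209 208 208 205 201 192 177 139 108  95  92  86  85  85  82  77  70  69]
 [209 208 209 209 209 208 209 209 208 209 207 193 175 157 140 109  80  68  67  67  70  70  71  71  69  64]
 [208 209 211 207 210 208 208 210 209 209 200 175 133 106  90  71  57  52  51  56  63  70  71  71  63  62]
 [207 210 209 209 211 209 208 211 210 209 198 162 106  69  56  53  49  46  51  59  67  72  79  76  70  65]
 [208 210 208 210 210 210 208 210 210 205 191 149  86  55  51  54  58  60  66  71  77  83  84  80  83  81]
 [208 209 209 209 209 209 208 208 210 206 190 139  81  57  61  68  70  76  80  82  83  87  87  89  88  82]
 [210 207 211 210 210 209 209 210 207 205 185 133  83  70  76  80  84  84  84  89  88  86  87  87  87  83]
 [210 209 208 210 208 208 210 210 210 202 176 127  85  76  82  84  88  86  84  88  84  83  83  85  82  83]
 [209 210 210 207 208 209 210 
[... 2867 characters left out ...]
3 117  99  73  64  80 102 110 108 106 102 100 100 100  98  99]
 [185 185 182 181 179 178 170 164 136  96  78 110 145 154 156 151 151 146 146 142 137 135]
 [208 207 206 205 204 204 201 192 164 116  97 145 186 196 198 194 195 194 193 194 194 189]
 [211 211 210 210 212 209 210 200 171 118 113 161 198 208 208 210 209 209 209 210 207 209]
 [212 211 211 212 212 210 211 199 166 112 120 175 202 211 211 211 211 210 210 211 212 210]
 [212 212 211 211 210 211 211 201 164 114 129 180 205 210 210 212 212 212 211 210 208 210]
 [212 212 212 211 211 211 210 197 158 112 135 187 205 210 211 211 211 210 211 211 211 210]
 [210 210 211 212 210 210 208 192 153 108 141 187 206 211 212 211 211 211 210 211 211 210]]
```

```bash
python3 - <<'E'
from h import *
c=ctrl.read_camera('wrist')
for dz in(-.002,0,.002): print(st(at_z(c,(495.3,69),.152+dz)),st(at_z(c,(450.2,83.6),.1125)))
E
```

```text
[ 0.0024 -0.0026  0.15  ] [-0.0033 -0.0006  0.1125]
[ 0.0022 -0.0011  0.152 ] [-0.0033 -0.0006  0.1125]
[0.0019 0.0005 0.154 ] [-0.0033 -0.0006  0.1125]
```

Emit:
send_rows(
  rows="-7 0 0 0 10 0 -0.2;-14 0 0 0 20 0 -0.2;-20 0 0 0 30 0 -0.2;-20 0 0 0 30 0 -0.2;-20 0 0 0 30 0 -0.2",
)

```text
time: 15.78
eef_pos: [0.5059, -0.0229, 0.1986]
tcp_rot: [0.846, 0.505, 0.089, 0.149]
contact_force: [0.3, 0.5, -0.2]
opening: 0.404
finger_force: 0.0
```

```bash
cat > tip.py <<'E'
from h import *
np.set_printoptions(linewidth=250)
c=ctrl.read_camera('wrist')
g=cv2.cvtColor(c['color'],cv2.COLOR_RGB2GRAY).astype(int)
a=proj(c,W(0,0,.152))[0]; b=proj(c,W(0,0,.1125))[0]; d=proj(c,W(0,0,.18))[0]
print(st(pose()[0]),a,b,d)
def dump(u,v,ru,rv):
    u=int(u);v=int(v);print(u-ru,v-rv);print(g[max(0,v-rv):v+rv,u-ru:u+ru])
dump(a[0]+8,a[1],16,18); dump(b[0],b[1]+2,10,12)
E
python3 tip.py
```

```text
[-0.0868  0.1004  0.1987] [379.94133353  75.6332781 ] [342.8870576   80.22098694] [415.36048598  71.471047  ]
371 57
[[216 216 216 ...  83  87  86]
 [216 215 216 ...  87  88  93]
 [216 215 215 ...  87  87  96]
 ...
 [215 214 215 ... 180 179 165]
 [215 216 215 ... 181 178 166]
 [214 217 215 ... 181 179 166]]
332 70
[[216 216 216 216 216 216 216 217 216 215 206 165 109  97 129 153 182 208 216 217]
 [217 217 216 216 216 215 214 216 216 216 204 161 108 109 144 170 193 212 217 216]
 [216 216 214 218 216 217 216 216 216 216 203 163 114 132 173 194 210 213 216 217]
 [215 216 216 216 216 216 216 216 217 214 203 161 127 159 196 211 214 216 216 217]
 [217 216 217 216 216 216 216 215 217 216 204 160 135 171 204 213 215 216 215 216]
 [216 216 216 216 216 216 217 217 216 214 202 159 135 175 207 216 216 216 216 216]
 [216 216 216 216 216 216 216 217 217 213 199 155 132 178 209 214 215 215 216 216]
 [216 216 217 217 217 216 215 216 216 213 194 147 134 185 211 215 216 215 217 216]
 [216 216 217 216 216 216 217 216 216 211 192 146 142 189 213 216 216 216 217 216]
 [216 217 217 216 216 216 217 216 216
[... 508 characters left out ...]
79  88 106 116 116 120 124 127 131]
 [187 188 188 186 180 174 170 169 169 159 127  97 114 141 148 153 145 146 145 146]
 [211 210 211 210 210 207 205 207 207 192 159 125 150 185 199 199 199 199 198 198]
 [215 216 215 216 216 214 215 215 212 203 172 136 165 202 213 215 215 213 215 214]
 [216 216 217 214 217 216 216 216 214 201 167 141 177 207 216 215 217 218 216 217]
 [216 216 215 216 217 216 216 215 213 197 159 140 180 208 216 216 216 216 216 216]
 [215 217 217 217 217 216 216 216 213 195 155 139 182 210 215 216 217 218 216 216]
 [216 216 216 216 216 216 217 215 213 196 157 142 180 210 216 216 216 215 218 216]
 [217 217 217 217 217 215 216 217 212 193 152 141 183 210 215 216 216 217 216 216]]
```

```bash
sed -i 's/^dump.*$//' tip.py; cat >> tip.py <<'E'
import sys
np.set_printoptions(threshold=10**6)
print(g[54:94,378:402])
E
python3 tip.py
```

```text
[-0.0868  0.1003  0.1987] [379.5004928   75.61943716] [342.50090316  80.21140393] [414.86705641  71.45237916]
[[217 215 208 184 150 126 120 116 110 103 100 101 103 100 103 103 100  97  94  96  97  96  95  93]
 [215 216 209 184 145 123 122 117 106 100  97 100 101  99  96  97  94  95  92  93  90  91  87  89]
 [215 213 209 183 143 122 121 118 103  96  95  94  93  93  91  87  90  88  87  88  82  88  84  87]
 [214 214 207 180 144 120 119 114 103  92  88  89  88  86  86  87  88  84  86  82  85  87  87  85]
 [216 214 204 179 143 124 118 113 101  90  84  82  87  85  85  85  86  86  86  88  84  86  86  88]
 [216 213 202 173 138 124 119 110  97  86  86  82  85  86  84  85  84  86  86  83  82  85  87  89]
 [216 213 197 169 136 121 116 106  93  83  82  82  80  83  87  85  83  82  81  80  82  79  81  84]
 [216 214 200 164 132 115 109  96  89  79  77  72  75  79  82  85  83  79  74  76  76  76  73  76]
 [215 211 197 161 126 105  92  83  75  66  60  65  71  75  75  76  75  73  70  71  71  72  73  77]
 [215 212 192 155 118  90  75  68  63  63  58  63  71  74  76  77  74  74  74  71  71  67  72  74]

[... 2270 characters left out ...]
0 177]
 [189 154 125 118 111 103  89  88  87  88  96 116 147 172 182 184 184 181 184 182 181 180 182 175]
 [185 149 128 118 114 101  90  86  85  88  98 118 150 175 181 185 182 182 180 180 180 182 179 176]
 [181 146 126 118 113  98  91  89  87  92  96 120 153 176 182 184 184 184 184 181 180 179 179 178]
 [182 144 125 120 109 101  92  91  89  90  97 127 157 175 183 183 181 182 182 180 181 181 180 174]
 [182 143 123 115 112  99  89  88  88  91 101 125 157 178 181 183 180 182 183 179 182 180 180 172]
 [178 142 121 119 113 100  86  89  91  91 103 128 158 178 183 184 182 181 182 179 181 181 179 172]
 [176 140 121 117 108  98  87  88  88  91 101 129 158 180 182 183 184 184 177 179 178 179 179 176]]
```

```bash
python3 - <<'E'
from h import *
p,r=pose()
r1=down(Q[2]-np.pi)
A=W(-.168,-.030,.175); 
print(rel(p,r,W(-.087,.10,.199),down(Q[2]-np.pi/2)))
pp=W(-.087,.10,.199); rr=down(Q[2]-np.pi/2)
print(rel(pp,rr,A,r1))
E
```

```text
[20.  -0.   0.2 -0.2  0.4 -0.2]
[  0.   0.  90. -81. 130.  24.]
```

Emit:
send_rows(
  rows="10 0 0 0 0 0 0.2;20 0 0 0 0 0 0.6;20 0 0 0 0 0 0.6",
)

```text
time: 16.25
eef_pos: [0.5076, -0.0241, 0.1987]
tcp_rot: [0.859, 0.512, 0.001, 0.001]
contact_force: [0.1, -0.1, -0.2]
opening: 0.806
finger_force: 0.0
```

Emit:
send_rows(
  rows="0 0 10 -40 0 0 0.6;0 0 20 -81 0 0 0.6;0 0 30 -81 20 0 0.6;0 0 40 -81 40 5 0.6;0 0 50 -81 60 10 0.6;0 0 60 -81 80 15 0.6;0 0 70 -81 105 20 0.6;0 0 80 -81 130 24 0.6",
)

```text
time: 17.25
eef_pos: [0.5819, -0.1556, 0.1738]
tcp_rot: [0.987, -0.162, 0.001, 0.001]
contact_force: [-0.2, -0.8, 1.3]
opening: 0.803
finger_force: 0.0
```

Emit:
send_rows(
  rows="0 0 10 0 0 0 0.6;0 0 10 0 0 0 0.6;0 0 10 0 0 0 0.6",
)

```text
time: 17.62
eef_pos: [0.5814, -0.1554, 0.1743]
tcp_rot: [0.97, -0.243, 0.0, 0.0]
contact_force: [0.6, 0.3, 0.2]
opening: 0.801
finger_force: 0.0
```

```bash
python3 - <<'E'
from h import *
p,r=pose(); print(st(p),rel(p,r,W(-.168,-.030,.0995),down(Q[2]-np.pi)))
E
```

```text
[-0.1672 -0.029   0.1743] [ 0.  -0.   0.4  1.   0.8 74.8]
```

Emit:
send_rows(
  rows="0 0 0 1 1 25 0.6;0 0 0 1 1 50 0.6;0 0 0 1 1 67 0.6;0 0 0 1 1 75 0.6;0 0 0 1 1 75 0.2;0 0 0 1 1 75 -0.2;0 0 0 1 1 75 -0.4;0 0 0 1 1 75 -0.6",
)

```text
time: 18.62
eef_pos: [0.5831, -0.1574, 0.1006]
tcp_rot: [0.97, -0.245, 0.001, 0.0]
contact_force: [0.3, 0.2, 4.2]
opening: 0.328
finger_force: 25.2
```

Emit:
send_rows(
  rows="0 0 0 0 0 0 -0.6;0 0 0 0 0 0 -0.6",
)

```text
time: 18.88
eef_pos: [0.5831, -0.1574, 0.1006]
tcp_rot: [0.97, -0.245, 0.001, 0.0]
contact_force: [0.3, 1.1, 5.6]
opening: 0.329
finger_force: 25.3
```

```bash
python3 -c "
from h import *
print(st(pose()[0]))"
```

```text
[-0.1681 -0.0314  0.1006]
```

Emit:
send_rows(
  rows="0 0 0 0 -1.5 0 -0.6;0 0 0 0 -3 0 -0.6;0 0 0 0 -4.5 0 -0.6;0 0 0 0 -6 0 -0.6;0 0 0 0 -6 0 -0.6;0 0 0 0 -6 0 -0.6",
)

```text
time: 19.62
eef_pos: [0.5853, -0.1533, 0.1006]
tcp_rot: [0.97, -0.244, 0.001, 0.001]
contact_force: [-2.5, -2.3, 5.5]
opening: 0.325
finger_force: 25.5
```

```bash
python3 -c "
from h import *
print(st(pose()[0]))"
```

```text
[-0.1634 -0.0314  0.1006]
```

Emit:
send_rows(
  rows="0 0 0 0 -0.7 0 -0.6;0 0 0 0 -0.7 0 -0.6",
)

```text
time: 19.88
eef_pos: [0.5856, -0.1528, 0.1006]
tcp_rot: [0.97, -0.244, 0.0, 0.001]
contact_force: [-3.2, -2.1, 6.4]
opening: 0.329
finger_force: 25.5
```

```bash
python3 - <<'E'
from h import *
p,r=pose(); print(st(p))
ph=np.radians(66)
r1=down(Q[2]-np.pi+ph)
P=W(-.103-.07*np.sin(ph),.03+.07*np.cos(ph),.175); print(rel(p,r,P,r1))
# handle direction from picture w5 using synthetic camera
c=ctrl.read_camera('wrist')
E=np.array(c['extrinsics']); C=-E[:3,:3].T@E[:3,3]
off=r.inv().apply(C-p); Rc=r.as_matrix().T@E[:3,:3].T
p5=np.array([.5336,-.0759,.198]); r5=R.from_quat([.97,-.245,0,0])
Rw=(r5.as_matrix()@Rc).T; E5=np.eye(4);E5[:3,:3]=Rw;E5[:3,3]=-Rw@(p5+r5.apply(off))
c5=dict(c);c5['extrinsics']=E5
a=st(at_z(c5,(362/1.5,253/1.5),.105)); b=st(at_z(c5,(503/1.5,318/1.5),.097)); print(a,b,np.degrees(np.arctan2(-(b-a)[0],(b-a)[1])))
E
```

```text
[-0.1628 -0.0314  0.1006]
[  0.2  -0.  -65.8 -89.8   3.9 -74.5]
[-0.1092  0.0263  0.105 ] [-0.1824  0.0624  0.097 ] 63.748895157714955
```

Emit:
send_rows(
  rows="0 0 0 0 0 0 -0.3;0 0 0 0 0 0 0.1;0 0 0 0 0 0 0.3;0 0 0 0 0 -30 0.3;0 0 0 0 0 -74 0.3;0 0 -10 -20 1 -74 0.2;0 0 -20 -40 2 -74 0.1;0 0 -30 -60 3 -74 0",
)

```text
time: 20.92
eef_pos: [0.5304, -0.1249, 0.173]
tcp_rot: [1.0, 0.018, -0.0, -0.0]
contact_force: [0.1, -0.6, -0.8]
opening: 0.496
finger_force: 0.0
```

```bash
python3 - <<'E'
from h import *
p,r=pose(); print(st(p))
ph=np.radians(64)
P=W(-.104-.07*np.sin(ph),.027+.07*np.cos(ph),.175); print(rel(p,r,P,down(Q[2]-np.pi+ph)))
E
```

```text
[-0.1647  0.0303  0.173 ]
[ -0.    0.  -33.5 -24.7 -12.   -2. ]
```

Emit:
send_rows(
  rows="0 0 -10 -8 -4 0 0;0 0 -20 -16 -8 0 0;0 0 -30 -25 -12 0 0;0 0 -33.5 -25 -12 0 0;0 0 -33.5 -25 -12 0 0",
)

```text
time: 21.55
eef_pos: [0.5056, -0.114, 0.173]
tcp_rot: [0.953, 0.302, -0.0, -0.0]
contact_force: [-0.7, 0.5, 0.5]
opening: 0.502
finger_force: 0.0
```

```bash
python3 - <<'E'
from h import *
p,r=pose(); print(st(p))
c=ctrl.read_camera('wrist')
hsv=cv2.cvtColor(c['color'],cv2.COLOR_RGB2HSV)
# handle end location predicted + row-wise profile (low saturation, bright)
a=proj(c,W(-.104,.027,.105))[0]; ph=np.radians(64)
b=proj(c,W(-.104-.082*np.sin(ph),.027+.082*np.cos(ph),.097))[0]; print(a,b)
for t in('clamp_tip','clamp_axis'):
  for q in ctrl.look_for(c,t)[:1]:X=w(c,q['position']);print(t,q['p'],st(X),proj(c,X)[0])
g=cv2.cvtColor(c['color'],cv2.COLOR_RGB2GRAY).astype(int)
for v in range(int(a[1])-10,int(b[1])+24,8): print(v,g[v,int(b[0])-40:int(b[0])+40:2],)
E
```

```text
[-0.1669  0.0574  0.173 ]
[254.01711084 102.06296281] [255.07540238 223.33409819]
clamp_tip 0.89 [-0.1322  0.0438  0.0953] [250.43389909 153.21223514]
clamp_axis 0.65 [-0.1071  0.0088  0.0631] [278.55173607  95.68909259]
92 [112 114 112 110 111 110 112 114 112 108  98  84  82  82  83  82  82  80
  84  78  80  82  82  82  87 106 111 113 109 112 108 112 116 149 188 193
 190 191 190 190]
100 [106 111 110 111 111 111 114 112 108  85  80  81  84 112 139 143 145 145
 147 145 141 120  83  81  80  82  94 108 109 109 111 112 108 113 109 120
 168 186 186 188]
108 [104  96 102 112 111 111 111 113 106  87  79  80  80 100 133 144 145 144
 145 143 139 106  81  79  79  79  99 111 109 110 110 114 110 110 109 106
 106 110 109 121]
116 [108 106 106  97 107 106 110 109 110 110 106  87  75  77  79  77  78  74
  77  78  81  79  80  80 100 112 113 111 111 112 111 112 110 109 111 110
 108 113 111 111]
124 [109 112 107 109 103  97 107 111 111 113 114 111 112 109 114 125 135 143
 148 140 132 121 112 108 110 110 111 109 110 110 112 111 110 111 109 112
 111 114 110 113]
132 [110 109 108 110 108 109 107 100 107
[... 1779 characters left out ...]
56 160 159
 161 159 157 161]
220 [159 158 157 159 160 156 157 159 156 158 157 156 157 158 156 150 173 197
 211 224 229 226 216 204 185 156 154 162 159 159 160 160 161 159 160 157
 158 161 162 157]
228 [121 159 156 161 159 159 157 160 160 157 159 157 157 158 158 159 159 162
 179 196 196 196 188 166 158 157 159 158 160 160 159 159 162 160 160 158
 159 159 159 160]
236 [109 155 159 158 158 158 162 157 158 159 159 159 157 159 158 159 158 158
 159 159 159 160 159 159 157 158 156 158 160 158 159 159 160 159 159 162
 159 159 161 160]
244 [ 87 147 156 157 158 158 158 160 158 156 158 158 159 158 156 160 157 160
 157 159 159 159 159 160 159 158 158 158 160 158 160 159 160 157 160 157
 158 160 160 160]
```

Emit:
send_rows(
  rows="0 0 0 0 0 25 0;0 0 0 0 0 45 0;0 0 0 0 0 60 0;0 0 0 0 0 74 0;0 0 0 0 0 74 -0.3;0 0 0 0 0 74 -0.5;0 0 0 0 0 74 -0.5",
)

```text
time: 22.58
eef_pos: [0.5063, -0.1144, 0.1001]
tcp_rot: [0.953, 0.302, 0.001, 0.0]
contact_force: [-1.1, -0.6, 0.5]
opening: 0.249
finger_force: 0.0
```

```bash
python3 - <<'E'
from h import *
p,r=pose(); print(st(p),ctrl.get_state()['contact_force'])
pc=p
def pr(seq,p0,r0):
    for d in seq:
        ph=np.radians(d); print(d,rel(p0,r0,W(-.104-.07*np.sin(ph),.027+.07*np.cos(ph),p0[2]),down(Q[2]-np.pi+ph)))
pr([60,56,52,48,44,40,36,32],p,r)
ph=np.radians(32);P1=W(-.104-.07*np.sin(ph),.027+.07*np.cos(ph),p[2]);print()
pr([28,24,20,16,12,8,4,0],P1,down(Q[2]-np.pi+ph))
E
```

```text
[-0.167   0.0565  0.1001] [-1.05170188 -0.6268188   0.4757007 ]
60 [ 0.1 -0.   3.7 -0.3 -6.  -0. ]
56 [  0.1  -0.    7.7   0.2 -10.8  -0. ]
52 [  0.1  -0.1  11.7   1.  -15.6  -0. ]
48 [  0.1  -0.1  15.7   2.1 -20.4  -0. ]
44 [  0.1  -0.1  19.7   3.6 -25.   -0. ]
40 [  0.1  -0.1  23.7   5.4 -29.6  -0. ]
36 [  0.1  -0.1  27.7   7.6 -34.   -0. ]
32 [  0.1  -0.1  31.7  10.  -38.2  -0. ]

28 [ 0.   0.   4.   0.2 -4.9  0. ]
24 [ 0.   0.   8.   0.7 -9.7  0. ]
20 [  0.    0.   12.    1.5 -14.6   0. ]
16 [  0.    0.   16.    2.7 -19.3   0. ]
12 [  0.    0.   20.    4.2 -23.9   0. ]
8 [  0.    0.   24.    6.1 -28.5   0. ]
4 [  0.    0.   28.    8.2 -32.9   0. ]
0 [  0.    0.   32.   10.6 -37.1   0. ]
```

Emit:
send_rows(
  rows="0 0 4 0 -6 0 -0.5;0 0 8 0 -11 0 -0.5;0 0 12 1 -15.5 0 -0.5;0 0 16 2 -20.5 0 -0.5;0 0 20 3.5 -25 0 -0.5;0 0 24 5.5 -29.5 0 -0.5;0 0 28 7.5 -34 0 -0.5;0 0 32 10 -38 0 -0.5",
)

```text
time: 23.58
eef_pos: [0.4925, -0.0786, 0.1002]
tcp_rot: [1.0, 0.027, 0.001, 0.002]
contact_force: [-1.3, -3.8, -0.0]
opening: 0.248
finger_force: 2.0
```

```bash
cat > sx.py <<'E'
from h import *
# cross location in scene camera: template of dark pixels on the stone top
S=ctrl.read_camera('scene'); g=cv2.cvtColor(S['color'],cv2.COLOR_RGB2GRAY).astype(float)
u0,v0=proj(S,W(0,0,.1125))[0]
best=[]
def sc(s,y):
    L=[W(s+t,y,.1125) for t in np.linspace(-.012,.012,25)]+[W(s,y+t,.1125) for t in np.linspace(-.012,.012,25)]
    q=proj(S,np.array(L)).astype(np.float32)
    return cv2.remap(g.astype(np.float32),q[:,:1],q[:,1:],cv2.INTER_LINEAR).mean()
grid=[(sc(s,y),s,y) for s in np.arange(-.014,.014,.0005) for y in np.arange(-.008,.0081,.001)]
grid.sort(); b=grid[:8]; print([tuple(np.round(x,4)) for x in b[:2]], 's~',np.mean([x[1] for x in b]).round(4),'y~',np.mean([x[2] for x in b]).round(4))
E
python3 sx.py; python3 -c "
from h import *
print(st(pose()[0]))"
```

```text
[(np.float64(128.518), np.float64(0.0135), np.float64(0.001)), (np.float64(128.7067), np.float64(0.0135), np.float64(0.002))] s~ 0.0132 y~ 0.0013
[-0.1417  0.086   0.1002]
```

```bash
cat > sx.py <<'E'
from h import *
S=ctrl.read_camera('scene'); g=cv2.cvtColor(S['color'],cv2.COLOR_RGB2GRAY).astype(np.float32)
t=np.linspace(-.012,.012,25); z=0*t
def sm(X,Y):
    q=proj(S,np.array([W(a,b,.1125) for a,b in zip(X,Y)])).astype(np.float32)
    return cv2.remap(g,q[:,:1],q[:,1:],cv2.INTER_LINEAR)[:,0]
def sc(s,y):
    on=np.r_[sm(s+t,y+z),sm(s+z,y+t)]
    k=abs(t)>.006
    off=np.r_[sm(s+t[k],y+z[k]+.007),sm(s+t[k],y+z[k]-.007),sm(s+z[k]+.007,y+t[k]),sm(s+z[k]-.007,y+t[k])]
    return on.mean()-off.mean()+off.std()
G=[(sc(s,y),s,y) for s in np.arange(-.014,.0141,.0005) for y in np.arange(-.006,.0061,.001)]
G.sort(); print(np.round(G[:6],4).tolist())
E
python3 sx.py
```

```text
[[-37.3558, 0.0035, 0.001], [-37.1912, 0.003, 0.001], [-36.6512, 0.004, 0.001], [-36.4207, 0.0035, 0.002], [-35.8313, 0.003, 0.002], [-35.6567, 0.004, 0.002]]
```

Emit:
send_rows(
  rows="0 0 4 0 -5 0 -0.5;0 0 8 0.5 -10 0 -0.5;0 0 12 1.5 -14.5 0 -0.5;0 0 16 2.5 -19.5 0 -0.5;0 0 16 2.5 -19.5 0 -0.5",
)

```text
time: 24.3
eef_pos: [0.4939, -0.0582, 0.1]
tcp_rot: [0.994, -0.11, 0.001, 0.0]
contact_force: [-0.6, -2.5, 2.2]
opening: 0.256
finger_force: 1.2
```

```bash
python3 sx.py; python3 -c "
from h import *
print(st(pose()[0]))"
```

```text
[[-27.6898, 0.0055, 0.001], [-27.5767, 0.006, 0.001], [-27.0887, 0.005, 0.001], [-26.7651, 0.0065, 0.001], [-26.1227, 0.0055, 0.002], [-26.0374, 0.006, 0.002]]
[-0.1235  0.0943  0.1   ]
```

Emit:
send_rows(
  rows="0 0 0 0 0 0 -0.7;0 0 0 0 0 0 -0.9;0 0 0 0 0 0 -0.9;0 0 0 0 0 0 -0.9",
  grip_force=60,
)

```text
time: 24.85
eef_pos: [0.4939, -0.0569, 0.1001]
tcp_rot: [0.994, -0.11, 0.0, -0.001]
contact_force: [-1.9, 3.6, 5.9]
opening: 0.158
finger_force: 57.3
```

```bash
python3 sx.py; python3 - <<'E'
from h import *
p,r=pose(); q=st(p); y=r.as_matrix()[:,1]
ph0=np.arctan2(y[1],y[0])-Q[2]+np.pi; ph0=(ph0+np.pi)%(2*np.pi)-np.pi
print(q,np.degrees(ph0))
ax=np.array([q[0]+.07*np.sin(ph0),q[1]-.07*np.cos(ph0)]); print('axis',ax)
for d,dx in((np.degrees(ph0)+3,0),(np.degrees(ph0)+7,0),(np.degrees(ph0)+7,-.002)):
    ph=np.radians(d); print(d,rel(p,r,W(ax[0]+dx-.07*np.sin(ph),ax[1]+.07*np.cos(ph),p[2]),down(Q[2]-np.pi+ph)))
E
```

```text
[[-24.5954, 0.0055, 0.001], [-24.4968, 0.006, 0.001], [-24.0894, 0.005, 0.001], [-23.7931, 0.0065, 0.001], [-23.3976, 0.0055, 0.002], [-23.326, 0.006, 0.002]]
[-0.1223  0.095   0.1001] 15.84278440614388
axis [-0.10319009  0.02765899]
18.842784406143878 [-0.1 -0.  -3.   0.1  3.6 -0. ]
22.842784406143878 [-0.1 -0.  -7.   0.5  8.5 -0. ]
22.842784406143878 [-0.1 -0.  -7.  -0.  10.4 -0. ]
```

Emit:
send_rows(
  rows="0 0 -3 0 3.5 0 -0.9;0 0 -7 0.5 8.5 0 -0.9;0 0 -7 0.3 9.5 0 -0.9;0 0 -7 0 10.5 0 -0.9;0 0 -7 0 10.5 0 -0.9",
)

```text
time: 25.52
eef_pos: [0.4916, -0.0666, 0.1001]
tcp_rot: [0.999, -0.05, 0.0, -0.002]
contact_force: [-1.4, 4.2, 4.9]
opening: 0.153
finger_force: 59.1
```

```bash
python3 sx.py;python3 - <<'E'
from h import *
p,r=pose(); q=st(p); y=r.as_matrix()[:,1]
ph0=np.arctan2(y[1],y[0])-Q[2]+np.pi; ph0=(ph0+np.pi)%(2*np.pi)-np.pi
print(q,np.degrees(ph0))
ax=np.array([q[0]+.07*np.sin(ph0),q[1]-.07*np.cos(ph0)]); print('axis',ax)
for d in range(20,-5,-4):
    ph=np.radians(d); print(d,rel(p,r,W(ax[0]-.07*np.sin(ph),ax[1]+.07*np.cos(ph),p[2]),down(Q[2]-np.pi+ph)))
E
```

```text
[[-31.7382, 0.003, 0.001], [-31.5204, 0.0035, 0.001], [-30.9787, 0.0035, 0.002], [-30.7699, 0.003, 0.002], [-30.714, 0.0025, 0.001], [-30.6649, 0.004, 0.001]]
[-0.132   0.0923  0.1001] 22.731023397451487
axis [-0.10495161  0.02773697]
20 [-0.2 -0.   2.7  0.1 -3.4  0. ]
16 [-0.2 -0.   6.7  0.5 -8.2  0. ]
12 [ -0.2  -0.   10.7   1.2 -13.1   0. ]
8 [ -0.2   0.   14.7   2.3 -17.8   0.1]
4 [ -0.2   0.   18.7   3.7 -22.5   0.1]
0 [ -0.2   0.   22.7   5.4 -27.1   0.1]
-4 [ -0.2   0.   26.7   7.5 -31.5   0.1]
```

Emit:
send_rows(
  rows="0 0 3 0 -3.5 0 -0.9;0 0 7 0.5 -8.5 0 -0.9;0 0 11 1 -13.5 0 -0.9;0 0 15 2.5 -18 0 -0.9;0 0 19 3.5 -22.5 0 -0.9;0 0 21 4.5 -25 0 -0.9;0 0 23 5.5 -27.5 0 -0.9;0 0 23 5.5 -27.5 0 -0.9",
)

```text
time: 26.58
eef_pos: [0.4977, -0.0402, 0.1]
tcp_rot: [0.969, -0.248, -0.003, -0.0]
contact_force: [-8.6, 2.2, 11.6]
opening: 0.155
finger_force: 61.2
```

```bash
cat > ps.py <<'E'
from h import *
p,r=pose(); q=st(p); y=r.as_matrix()[:,1]
ph0=np.arctan2(y[1],y[0])-Q[2]+np.pi; ph0=(ph0+np.pi)%(2*np.pi)-np.pi
s=ctrl.get_state()
print(q,np.degrees(ph0),R.from_euler('z',-Q[2]).apply(s['contact_force']).round(1),'Tz',np.round(s['wrist_torque'],2))
print('axis',q[0]+.07*np.sin(ph0),q[1]-.07*np.cos(ph0))
E
python3 sx.py; python3 ps.py
```

```text
[[-31.8001, 0.003, 0.001], [-31.6797, 0.0035, 0.001], [-30.95, 0.0035, 0.002], [-30.8743, 0.004, 0.001], [-30.6637, 0.003, 0.002], [-30.6589, 0.0025, 0.001]]
[-0.1059  0.0995  0.1   ] -0.1804855484875181 [-2.7  8.4 11.8] Tz [0.39 1.27 0.22]
axis -0.10612050433046126 0.02950034730200264
```

Emit:
send_rows(
  rows="0 0 1 0 -1.5 0 -0.9;0 0 2 0 -3 0 -0.9;0 0 3 0 -4.5 0 -0.9;0 0 4 0 -6 0 -0.9;0 0 4 0 -6 0 -0.9",
)

```text
time: 27.25
eef_pos: [0.5001, -0.0355, 0.1]
tcp_rot: [0.96, -0.282, -0.004, 0.0]
contact_force: [-11.5, 0.2, 10.9]
opening: 0.159
finger_force: 59.9
```

```bash
python3 sx.py; python3 ps.py
```

```text
[[-31.9979, 0.003, 0.001], [-31.8777, 0.0035, 0.001], [-31.2329, 0.0035, 0.002], [-31.0618, 0.004, 0.001], [-30.9366, 0.003, 0.002], [-30.8551, 0.0025, 0.001]]
[-0.1006  0.0997  0.1   ] -4.188433258923492 [-4.8  9.9 13.7] Tz [0.08 1.57 0.13]
axis -0.1057125802047806 0.02988695305568101
```

Emit:
send_rows(
  rows="0 0 1 0 -1.5 0 -0.9;0 0 2 0 -3 0 -0.9;0 0 3 0 -4.5 0 -0.9;0 0 3 0 -4.5 0 -0.9",
)

```text
time: 27.8
eef_pos: [0.5006, -0.0345, 0.1]
tcp_rot: [0.953, -0.304, -0.006, 0.005]
contact_force: [-17.9, -10.9, 17.2]
opening: 0.156
finger_force: 71.7
```

```bash
python3 sx.py; python3 ps.py; python3 - <<'E'
from h import *
c=ctrl.read_camera('wrist'); g=cv2.cvtColor(c['color'],cv2.COLOR_RGB2GRAY).astype(int)
a=proj(c,W(-.105,.029,.105))[0]; print(a)
for v in range(int(a[1])-16,int(a[1])+150,6): print(v,g[v,int(a[0])-40:int(a[0])+40:2])
E
```

```text
[[-36.0267, 0.0035, 0.001], [-35.8893, 0.003, 0.001], [-35.359, 0.004, 0.001], [-35.1026, 0.0035, 0.002], [-34.581, 0.003, 0.002], [-34.4535, 0.0025, 0.001]]
[-0.0995  0.0997  0.1   ] -6.846780016705466 [-18.7  11.7  16.4] Tz [-1.52  2.73  0.7 ]
axis -0.1078450255453927 0.03019920469054513
[248.18730025  99.1214169 ]
83 [192 192 187 168 139 140 154 127 129 134 136 138 138 137 139 140 139 140
 141 141 143 145 142 139 130 133 170 195 199 198 196 195 196 196 193 197
 196 195 195 196]
89 [192 195 173 123 104 114 127 130 129 133 136 136 138 137 151 177 183 171
 154 146 143 145 147 145 147 147 142 130 157 195 198 198 198 194 195 195
 198 197 196 195]
95 [118 114 114 107 128 136 138 137 133 123 159 227 233 234 233 234 235 235
 235 235 234 208 154 145 147 146 147 147 135 145 191 195 199 195 198 200
 197 198 198 196]
101 [146 118 105 116 130 135 132 136 138 199 234 234 234 235 234 235 235 235
 236 236 236 237 227 167 147 146 148 150 148 133 154 193 198 199 199 199
 197 199 196 198]
107 [134 113 100 116 128 131 134 137 136 187 232 235 234 235 235 235 236 237
 237 237 237 237 226 158 140 140 14
[... 3219 characters left out ...]
58 159 159
 158 158 158 159]
227 [100  95  96  97  99  98 100  94  97  98  98 103 105 104 101 105 114 126
 130 136 140 142 146 148 145 146 141 140 136 130 125 107  63  74 101 105
 105 104 124 157]
233 [ 96  96  96  95  96  94  82  75  71  68  92 101  99 106 104 104 110 124
 127 133 139 140 144 146 144 147 142 142 134 134 122 112  72  53  95 104
 104 102 107 115]
239 [ 97  98  96  71  41  41  38  39  32  59  96 106 103 105 104  81  44  88
 124 132 138 140 144 147 144 145 145 140 136 134 127 115  78  42  81 104
 101 104 103  98]
245 [ 97  96  75  41  36  34  37  38  45  86 102 104 105 103  99  64  38  86
 120 128 134 139 143 144 148 144 146 142 140 136 130 121  78  34  58  97
 102  99 101 102]
```

Emit:
send_rows(
  rows="0 0 -3 0 3 0 -0.9;0 0 -5 0 5 0 -0.6;0 0 -5 0 5 0 -0.2;0 0 -5 0 5 0 0.1;0 0 -5 0 5 -30 0.1;0 0 -5 0 5 -75 0.1;0 0 -5 0 5 -100 0.1;0 0 -5 0 5 -100 0",
)

```text
time: 28.9
eef_pos: [0.5034, -0.0365, 0.2017]
tcp_rot: [0.964, -0.266, 0.003, -0.0]
contact_force: [0.8, 0.1, 0.1]
opening: 0.498
finger_force: 0.0
```

```bash
python3 sx.py; python3 ps.py; python3 - <<'E'
from h import *
p,r=pose()
print(rel(p,r,W(-.087,.10,.199),down(Q[2]-np.pi/2)))
E
```

```text
[[-32.0636, 0.003, 0.001], [-31.9362, 0.0035, 0.001], [-31.1395, 0.004, 0.001], [-31.1203, 0.0035, 0.002], [-30.929, 0.0025, 0.001], [-30.8179, 0.003, 0.002]]
[-0.1002  0.0975  0.1997] -2.294662728324704 [ 0.4  1.  -0.4] Tz [0.06 0.01 0.02]
axis -0.10300271001074739 0.027556130957776884
[  0.   -0.1 -92.3  -3.1 -13.1   0.7]
```

Emit:
send_rows(
  rows="0 0 -8 -15 0 0 0;0 0 -18 -30 -3 0 0;0 0 -28 -30 -6 0 0;0 0 -38 -30 -9 0 0;0 0 -48 -30 -13 0 0;0 0 -58 -30 -13 0 0;0 0 -68 -30 -13 0 0;0 0 -78 -30 -13 0 0",
)

```text
time: 29.95
eef_pos: [0.4815, -0.0094, 0.1967]
tcp_rot: [0.915, 0.403, -0.002, -0.001]
contact_force: [0.1, 0.0, -1.0]
opening: 0.497
finger_force: 0.0
```

Emit:
send_rows(
  rows="0 0 -7 0 0 0 0;0 0 -14 0 0 0 0;0 0 -14 0 0 0 0",
)

```text
time: 30.32
eef_pos: [0.4817, -0.0094, 0.1971]
tcp_rot: [0.861, 0.508, -0.001, -0.001]
contact_force: [-0.4, 0.7, 0.3]
opening: 0.497
finger_force: 0.0
```

Emit:
send_rows(
  rows="-7 0 0 0 10 0 -0.2;-14 0 0 0 20 0 -0.2;-20 0 0 0 30 0 -0.2;-20 0 0 0 30 0 -0.2;-20 0 0 0 30 0 -0.2",
)

```text
time: 30.95
eef_pos: [0.5088, -0.0241, 0.1989]
tcp_rot: [0.848, 0.501, 0.088, 0.149]
contact_force: [0.8, -0.1, 0.4]
opening: 0.398
finger_force: 0.0
```

```bash
sed -i 's/^print(g\[54.*$//' tip.py; cat >> tip.py <<'E'
u,v=map(int,b); print(u-10,v-10); print(g[v-10:v+14,u-10:u+14])
u,v=map(int,a); print(u-4,v-24); print(g[v-24:v+20,u-4:u+22])
E
python3 tip.py
```

```text
[-0.0864  0.0971  0.1992] [374.980691    74.36991829] [338.49162316  79.2095673 ] [409.98314315  69.94519455]
328 69
[[217 217 216 217 217 217 218 217 217 212 196 147 104 123 146 171 198 212 216 217 217 216 217 215]
 [216 216 216 216 216 216 216 215 216 213 191 144 114 138 168 186 202 213 215 216 218 216 216 216]
 [210 212 212 214 215 215 215 217 215 210 188 141 126 167 192 205 210 212 216 216 216 215 217 216]
 [186 185 190 197 199 204 203 203 204 198 176 130 128 169 197 205 204 203 204 211 213 214 212 213]
 [135 134 141 147 153 158 155 160 163 162 139 107 105 144 169 178 176 169 179 188 194 195 195 196]
 [131 127 129 130 130 125 120 122 120 120 103  82  84 105 126 133 132 124 135 145 151 150 153 155]
 [183 179 177 177 173 170 163 157 156 146 120  94  94 121 140 143 139 136 136 141 142 139 129 132]
 [210 210 209 207 206 205 201 200 198 187 152 115 130 169 187 191 190 188 188 188 185 182 172 171]
 [216 217 215 216 216 216 214 216 213 205 172 132 153 192 207 212 214 213 212 212 211 209 203 202]
 [216 215 217 216 217 217 216 216 216 206 175 138 163 200 212 217 216 216 215 216 216 217 21
[... 5409 characters left out ...]
  90  91  89  91 109 140 169 184 185 184 183 180 180 182]
 [217 216 215 214 204 173 138 123 119 113  99  89  87  90  89  92 110 139 172 185 183 184 185 182 181 181]
 [216 216 215 212 198 168 135 122 117 113 101  91  91  90  90  96 115 148 174 182 183 183 182 181 181 181]
 [216 215 215 213 197 163 132 121 116 109 100  88  89  87  91  97 113 150 174 183 184 184 184 181 180 181]
 [216 216 216 212 196 162 131 118 116 110  98  91  88  86  90  95 112 147 172 186 186 182 182 181 181 179]
 [216 216 215 212 193 157 128 122 117 111  96  90  87  89  91  94 108 142 172 185 184 184 182 179 182 179]
 [216 216 215 212 194 155 127 117 115 109  97  91  88  86  87  88 105 135 169 180 182 184 181 181 180 176]]
```

```bash
python3 - <<'E'
from h import *
np.set_printoptions(linewidth=230,threshold=10**6)
c=ctrl.read_camera('wrist'); g=cv2.cvtColor(c['color'],cv2.COLOR_RGB2GRAY).astype(int)
for z in(.16,.17,.18,.2,.21,.227,.24,.25): print(z,proj(c,W(0,0,z))[0].round(1),proj(c,W(.004,0,z))[0].round(1),proj(c,W(.022,0,z))[0].round(1),proj(c,W(-.022,0,z))[0].round(1))
for u in (410,420,430,440,450,465,480,490,500): print(u,g[10:130:1,u])
E
```

```text
0.16 [383.2  73.3] [383.7  66.4] [386.1  34.6] [380.1 110.3]
0.17 [395.5  71.7] [396.1  64.4] [398.8  31.1] [392.  110.6]
0.18 [409.  70.] [409.7  62.4] [412.8  27.2] [405. 111.]
0.2 [440.7  66.2] [441.6  57.7] [445.6  18.4] [435.3 111.9]
0.21 [459.3  64.1] [460.3  55. ] [464.8  13.3] [453.1 112.4]
0.227 [496.1  60.1] [497.4  50. ] [502.8   3.8] [488.2 113.8]
0.24 [529.5  56.8] [531.1  45.9] [537.   -4.3] [520.2 115.2]
0.25 [558.7  54.3] [560.4  42.6] [566.4 -10.6] [548.2 116.7]
410 [104 103 104 105 104  99 104 104 104 105 105 100 105 102 104 104 102 102 107 108 110 113 111 113 115 116 120 126 131 129 129 137 132 128 132 139 150 157 160 149 125 111 108 108 109 106 107 107 106 108 108 110 107 104 102 105  94
  92  92  85  93 103 103  95  96 104 108 107 108 107 103 105 105 106 108 106 107 108 109 105 106 106 107 108 109 109 111 109 109 108 108 106 106 106 107 108 110 106 105 111 110 109 106 109 106 109 107 107 108 108 109 126 157 177
 177 179 178 176 177 174]
420 [169 168 169 170 170 171 168 171 169 170 171 172 172 172 168 168 170 169 169 170 172 171 171 171 169 168 168 163 166 164 163
[... 3075 characters left out ...]
49  50  49  55  71  86  97  97 100 101 100  99  97  98  95  96  96  98  92  91  91  92  89  89  84  88  83  89  86  93 110 131 145 153 152 151 151 152 151 151 150 149 149 149 149 151 150
 151 149 149 148 149 148]
500 [108 106 107 108 103 104 103 102  99 103  98  96  97  92  85  69  59  53  50  46  49  52  49  50  51  51  47  48  51  51  49  44  51  50  51  51  48  48  48  48  49  47  50  47  47  52  49  49  51  48  51  46  45  49  49  49  46
  47  49  46  52  48  49  44  50  49  47  49  48  47  50  51  50  50  49  58  72  88  95  99  96  95  96  95  95  92  91  90  89  88  89  85  87  84  82  87  93 126 188 222 231 231 230 230 229 229 229 228 228 227 227 226 226 226
 227 225 224 226 225 226]
```

Emit:
send_rows(
  rows="10 0 0 0 0 0 0;20 0 0 0 0 0 0;20 0 0 0 0 0 0",
)

```text
time: 31.42
eef_pos: [0.5108, -0.0255, 0.1996]
tcp_rot: [0.861, 0.508, 0.0, 0.001]
contact_force: [-1.2, 0.7, 0.6]
opening: 0.498
finger_force: 0.0
```

Emit:
send_rows(
  rows="0 0 10 0 -15 0 0;0 0 20 -5 -30 0 0;0 0 30 -10 -30 0 0;0 0 40 -15 -30 0 0;0 0 50 -18 -30 0 0;0 0 60 -18 -20 0 0;0 0 70 -18 -10 0 0;0 0 80 -18 0 0 0",
)

```text
time: 32.42
eef_pos: [0.4999, -0.0397, 0.199]
tcp_rot: [0.986, -0.166, 0.001, 0.0]
contact_force: [0.9, 0.5, 0.3]
opening: 0.501
finger_force: 0.0
```

Emit:
send_rows(
  rows="0 0 10 0 0 0 0;0 0 10 0 0 0 0;0 0 10 0 0 0 0",
)

```text
time: 32.8
eef_pos: [0.4999, -0.0397, 0.1991]
tcp_rot: [0.969, -0.247, 0.0, 0.0]
contact_force: [0.4, -0.2, 0.9]
opening: 0.5
finger_force: 0.0
```

```bash
python3 ps.py; python3 - <<'E'
from h import *
p,r=pose()
print(rel(p,r,W(-.105,.0975,.10),down(Q[2]-np.pi)))
E
```

```text
[-0.1044  0.0978  0.1991] -0.1416580280916082 [-0.  -0.4  0.9] Tz [-0.02  0.01  0.02]
axis -0.10457306775382538 0.027800213946379895
[ 0.  -0.  -0.1  0.3  0.6 99.1]
```

Above the handle again. Descend and grip it.

Emit:
send_rows(
  rows="0 0 0 0 0 30 0;0 0 0 0 0.5 60 0;0 0 0 0 0.5 85 0;0 0 0 0 0.5 99 0;0 0 0 0 0.5 99 -0.4;0 0 0 0 0.5 99 -0.7;0 0 0 0 0.5 99 -0.9;0 0 0 0 0.5 99 -0.9",
)

```text
time: 33.8
eef_pos: [0.5005, -0.0403, 0.1011]
tcp_rot: [0.969, -0.248, 0.001, 0.0]
contact_force: [0.7, 1.6, 0.5]
opening: 0.155
finger_force: 58.3
```

```bash
python3 sx.py; python3 ps.py; python3 - <<'E'
from h import *
p,r=pose(); q=st(p); y=r.as_matrix()[:,1]
ph0=np.arctan2(y[1],y[0])-Q[2]+np.pi; ph0=(ph0+np.pi)%(2*np.pi)-np.pi
ax=np.array([q[0]+.07*np.sin(ph0),q[1]-.07*np.cos(ph0)])
for d in range(4,29,4):
    ph=np.radians(d); print(d,rel(p,r,W(ax[0]-.07*np.sin(ph),ax[1]+.07*np.cos(ph),p[2]),down(Q[2]-np.pi+ph)))
E
```

```text
[[-32.0594, 0.003, 0.001], [-31.9169, 0.0035, 0.001], [-31.2638, 0.0035, 0.002], [-31.0984, 0.004, 0.001], [-30.992, 0.003, 0.002], [-30.9478, 0.0025, 0.001]]
[-0.1046  0.097   0.1011] -0.22219457755662955 [1.6 0.7 0.1] Tz [0.38 0.04 0.69]
axis -0.10487146120666796 0.02700052636759849
4 [-0.  -0.1 -4.2  0.2  5.2 -0. ]
8 [-0.  -0.1 -8.2  0.7 10.  -0. ]
12 [ -0.   -0.1 -12.2   1.6  14.8  -0. ]
16 [ -0.   -0.1 -16.2   2.8  19.6  -0. ]
20 [ -0.   -0.1 -20.2   4.3  24.2  -0. ]
24 [ -0.   -0.1 -24.2   6.2  28.7  -0. ]
28 [ -0.   -0.1 -28.2   8.3  33.1  -0. ]
```

Emit:
send_rows(
  rows="0 0 -4 0 5 0 -0.9;0 0 -8 0.5 10 0 -0.9;0 0 -12 1.5 15 0 -0.9;0 0 -16 3 19.5 0 -0.9;0 0 -20 4.5 24 0 -0.9;0 0 -24 6 28.5 0 -0.9;0 0 -24 6 30 0 -0.9;0 0 -24 6 30 0 -0.9",
)

```text
time: 34.85
eef_pos: [0.4917, -0.0697, 0.101]
tcp_rot: [0.999, -0.043, 0.001, 0.0]
contact_force: [2.8, 3.2, 0.8]
opening: 0.151
finger_force: 58.5
```

```bash
python3 sx.py; python3 ps.py
```

```text
[[-32.2084, -0.002, 0.002], [-31.9286, -0.0015, 0.002], [-31.8929, -0.0025, 0.002], [-31.2462, -0.001, 0.002], [-31.186, -0.003, 0.002], [-30.9015, -0.002, 0.001]]
[-0.1346  0.0907  0.101 ] 23.61339486456989 [ 4.2 -1.3  0.7] Tz [ 0.51 -0.41  0.07]
axis -0.1065605722894827 0.026561162361119495
```

Emit:
send_rows(
  rows="0 0 0 0.8 -2 0 -0.9;0 0 0 1.7 -3.9 0 -0.9;0 0 0 1.7 -3.9 0 -0.9",
)

```text
time: 35.28
eef_pos: [0.4933, -0.0664, 0.1009]
tcp_rot: [0.999, -0.042, 0.0, 0.001]
contact_force: [-1.8, -3.6, 4.6]
opening: 0.155
finger_force: 58.6
```

```bash
python3 sx.py; python3 ps.py
```

```text
[[-34.0842, 0.001, 0.001], [-33.8058, 0.0015, 0.001], [-33.7419, 0.001, 0.002], [-33.5569, 0.0005, 0.001], [-33.2485, 0.0005, 0.002], [-33.1105, 0.0015, 0.002]]
[-0.131   0.0909  0.1009] 23.700989691557794 [-3.8 -0.6  4.6] Tz [-0.56  0.22 -0.03]
axis -0.10286254847736505 0.026804104485455782
```

Emit:
send_rows(
  rows="0 0 0 0.4 -1 0 -0.9;0 0 0 0.4 -1 0 -0.9",
)

```text
time: 35.58
eef_pos: [0.4939, -0.0654, 0.1009]
tcp_rot: [0.999, -0.042, 0.001, 0.001]
contact_force: [-1.2, -2.5, 4.8]
opening: 0.157
finger_force: 58.5
```

```bash
python3 sx.py; python3 ps.py
```

```text
[[-35.2919, 0.0025, 0.001], [-35.0234, 0.002, 0.001], [-34.817, 0.0025, 0.002], [-34.7619, 0.002, 0.002], [-34.696, 0.003, 0.001], [-34.0043, 0.003, 0.002]]
[-0.1298  0.0909  0.1009] 23.69515641445262 [-3.4 -0.2  4.4] Tz [-0.51  0.15 -0.02]
axis -0.1016690742193583 0.026801240146754557
```

Emit:
send_rows(
  rows="0 0 3 0 -3.2 0 -0.9;0 0 7 0.5 -8 0 -0.9;0 0 11 1 -13 0 -0.9;0 0 15 2.5 -17.7 0 -0.9;0 0 19 3.5 -22.3 0 -0.9;0 0 22 4.5 -26 0 -0.9;0 0 24 5.5 -28.5 0 -0.9;0 0 24 5.5 -28.5 0 -0.9",
)

```text
time: 36.62
eef_pos: [0.5013, -0.0384, 0.1009]
tcp_rot: [0.969, -0.249, 0.0, 0.002]
contact_force: [-3.6, -7.1, 5.7]
opening: 0.153
finger_force: 58.4
```

```bash
python3 sx.py; python3 ps.py
```

```text
[[-38.6541, 0.003, 0.001], [-38.6483, 0.0025, 0.001], [-38.4699, 0.0025, 0.002], [-38.1426, 0.003, 0.002], [-37.7736, 0.002, 0.002], [-37.6111, 0.002, 0.001]]
[-0.1025  0.0972  0.101 ] -0.2755291570473307 [-7.3 -1.4  5.4] Tz [-1.04  0.43 -0.07]
axis -0.10283662107087896 0.027200809388574762
```

Emit:
send_rows(
  rows="0 0 1 0 -1.5 0 -0.9;0 0 2 0 -3 0 -0.9;0 0 3 0 -4.5 0 -0.9;0 0 3 0 -6 0 -0.9;0 0 3 0 -6 0 -0.9",
)

```text
time: 37.3
eef_pos: [0.5024, -0.0364, 0.1009]
tcp_rot: [0.963, -0.271, -0.002, 0.006]
contact_force: [-10.8, -20.3, 9.0]
opening: 0.158
finger_force: 61.0
```

```bash
python3 sx.py; python3 ps.py
```

```text
[[-38.3056, 0.0025, 0.001], [-38.2059, 0.003, 0.001], [-37.9535, 0.0025, 0.002], [-37.5582, 0.003, 0.002], [-37.3988, 0.002, 0.001], [-37.3689, 0.002, 0.002]]
[-0.1003  0.0972  0.1009] -2.9664913317859596 [-21.5   0.1   9.4] Tz [-2.95  1.46  0.34]
axis -0.103922633856508 0.027293801963333156
```

Emit:
send_rows(
  rows="0 0 -1 0 3 0 -0.9;0 0 -3 0 5 0 -0.6;0 0 -3 0 5 0 -0.2;0 0 -3 0 5 0 0.1;0 0 -3 0 5 -30 0.1;0 0 -3 0 5 -75 0.1;0 0 -3 0 5 -100 0.1;0 0 -3 0 5 -100 0",
)

```text
time: 38.35
eef_pos: [0.5029, -0.0359, 0.2025]
tcp_rot: [0.969, -0.249, 0.002, -0.0]
contact_force: [-0.6, 0.5, -0.3]
opening: 0.501
finger_force: 0.0
```

Emit:
send_rows(
  rows="0 0 -8 -15 0 0 0;0 0 -18 -30 -3 0 0;0 0 -28 -30 -6 0 0;0 0 -38 -30 -9 0 0;0 0 -48 -30 -13 0 0;0 0 -58 -30 -13 0 0;0 0 -68 -30 -13 0 0;0 0 -78 -30 -13 0 0",
)

```text
time: 39.35
eef_pos: [0.4804, -0.0096, 0.1978]
tcp_rot: [0.908, 0.419, -0.002, -0.001]
contact_force: [-0.4, -0.3, -0.2]
opening: 0.506
finger_force: 0.0
```

Emit:
send_rows(
  rows="0 0 -7 0 0 0 0;0 0 -13 0 0 0 0;0 0 -13 0 0 0 0",
)

```text
time: 39.72
eef_pos: [0.4805, -0.0097, 0.1983]
tcp_rot: [0.857, 0.516, -0.001, -0.001]
contact_force: [-0.4, -0.3, 0.5]
opening: 0.501
finger_force: 0.0
```

Emit:
send_rows(
  rows="-7 0 0 0 10 0 -0.2;-14 0 0 0 20 0 -0.2;-20 0 0 0 30 0 -0.2;-20 0 0 0 30 0 -0.2;-20 0 0 0 30 0 -0.2",
)

```text
time: 40.35
eef_pos: [0.5079, -0.024, 0.1999]
tcp_rot: [0.844, 0.508, 0.089, 0.148]
contact_force: [0.8, 1.1, 0.0]
opening: 0.395
finger_force: 0.0
```

```bash
python3 sx.py; python3 tip.py
```

```text
[[-37.5414, 0.003, 0.001], [-37.5222, 0.0025, 0.001], [-37.4334, 0.0025, 0.002], [-37.1107, 0.003, 0.002], [-36.7742, 0.002, 0.002], [-36.5073, 0.002, 0.001]]
[-0.0868  0.0979  0.2004] [375.89123585  77.04210248] [339.60567547  81.41645378] [410.56464111  73.07217635]
329 71
[[216 217 218 216 218 217 217 217 215 216 203 160 105 107 132 161 191 211 217 217 216 216 217 216]
 [217 216 217 217 215 216 216 217 217 216 203 160 107 120 150 175 196 213 216 216 217 217 216 216]
 [216 216 216 216 216 216 216 216 216 215 201 157 120 147 181 199 210 215 218 217 216 217 216 217]
 [214 216 214 214 215 216 215 216 215 213 194 153 134 176 201 213 214 217 217 216 216 216 216 216]
 [201 202 202 202 205 204 207 208 208 205 184 139 135 185 209 216 216 215 216 217 216 215 216 216]
 [151 153 153 154 159 164 167 173 175 177 156 121 128 174 195 204 204 205 205 206 209 208 209 210]
 [115 117 114 114 113 118 122 121 128 127 116  91 102 133 153 157 164 165 168 169 176 179 180 184]
 [168 163 156 152 149 151 146 143 144 137 117  88  89 112 125 126 124 124 124 123 129 133 133 141]
 [205 205 203 202 201 201 199 19
[... 5568 characters left out ...]
  89  91  91 104 131 164 180 185 185 185 184 180 182 181]
 [217 216 215 210 189 153 127 117 115 105  94  91  89  90  88 105 133 168 184 184 184 183 182 184 179 181]
 [216 215 216 211 187 150 124 120 114 104  94  88  89  91  96 108 138 172 182 184 181 183 184 182 181 179]
 [217 216 215 209 184 146 124 120 115 103  94  91  85  90  93 110 141 171 184 185 184 182 180 183 183 182]
 [215 217 215 208 182 145 122 120 116 101  93  88  87  90  93 107 139 172 185 184 182 182 179 181 179 180]
 [217 216 215 205 179 140 120 119 115 103  92  89  90  92  89 104 135 171 185 185 181 179 180 180 179 179]
 [217 216 213 200 170 134 122 117 113 102  92  90  87  83  89  99 132 166 183 183 184 181 181 178 177 179]]
```

Cross and bit now agree to about 0.2 mm along the slide. Next is the feed lever.

```bash
python3 - <<'E'
from h import *
p,r=pose()
p1=W(-.087,.165,.40); r1=down(Q[2]-np.pi/2)
print(rel(p,r,W(-.087,.10,.20),r1))
pa=W(-.087,.10,.20)
print(rel(pa,r1,p1,r1), rel(p1,r1,W(.059,.164,.42),down(Q[2])))
E
```

```text
[19.9 -0.1  0.7 -0.2 -2.1 -0.4]
[   0.    0.    0.   -0.  -65. -200.] [  0.   0. -90. 146.   1. -20.]
```

Emit:
send_rows(
  rows="10 0 0 0 0 0 0;20 0 0 0 0 0 0.2;20 0 0 0 0 0 0.4",
)

```text
time: 40.83
eef_pos: [0.5099, -0.0253, 0.2006]
tcp_rot: [0.857, 0.516, 0.0, 0.001]
contact_force: [0.3, 0.3, -0.5]
opening: 0.7
finger_force: 0.0
```

Emit:
send_rows(
  rows="0 0 0 0 -30 -20 0.4;0 0 0 0 -67 -60 0.4;0 0 -10 0 -67 -110 0.4;0 0 -20 0 -67 -160 0.4;0 0 -30 0 -67 -200 0.4;0 0 -40 0 -67 -220 0.4;0 0 -50 30 -67 -220 0.4;0 0 -60 60 -67 -220 0.4",
)

```text
time: 41.82
eef_pos: [0.4766, 0.0609, 0.4204]
tcp_rot: [0.481, 0.877, 0.0, 0.002]
contact_force: [-0.5, -0.1, -0.2]
opening: 0.701
finger_force: 0.0
```

```bash
python3 - <<'E'
from h import *
p,r=pose(); print(st(p))
print(rel(p,r,W(.059,.164,.42),down(Q[2])))
E
```

```text
[-0.0271  0.1664  0.4204]
[  0.1   0.2 -29.   39.7  76.4   0.5]
```

Emit:
send_rows(
  rows="0 0 -10 20 38 0 0.4;0 0 -20 40 76 0 0.4;0 0 -29 40 76 0 0.4;0 0 -29 40 76 0 0.4",
)

```text
time: 42.32
eef_pos: [0.5192, 0.1352, 0.4196]
tcp_rot: [0.249, 0.968, -0.0, 0.0]
contact_force: [-0.0, -0.7, -0.1]
opening: 0.696
finger_force: 0.0
```

```bash
python3 - <<'E'
from h import *
np.set_printoptions(linewidth=230,threshold=10**6)
p,r=pose(); print(st(p))
c=ctrl.read_camera('wrist'); g=cv2.cvtColor(c['color'],cv2.COLOR_RGB2GRAY).astype(int)
for y,z in((.114,.318),(.14,.323),(.164,.328),(.19,.333),(.213,.338)): print(y,proj(c,W(.057,y,z))[0].round(1),proj(c,W(.067,y,z))[0].round(1))
for t in('feed_grip_mid',):
  for q in ctrl.look_for(c,t)[:2]:X=w(c,q['position']);print(t,q['p'],st(X),proj(c,X)[0].round())
u=int(proj(c,W(.057,.164,.328))[0][0])
for v in range(4,300,12): print(v,g[v,u-60:u+60:3])
E
```

```text
[0.0585 0.1643 0.4196]
0.114 [256.3 253.9] [268.5 253.8]
0.14 [256.1 226.8] [268.9 226.7]
0.164 [255.8 199.3] [269.3 199.2]
0.19 [255.5 166. ] [269.8 165.9]
0.213 [255.2 133.5] [270.2 133.5]
feed_grip_mid 0.73 [0.0564 0.1664 0.3375] [255. 200.]
feed_grip_mid 0.39 [-1.000e-04  1.147e-01  8.600e-03] [225. 173.]
4 [228 226 223 221 219 217 217 218 203 144 140 138 139 136 135 134 134 134 134 130 135 141 145 146 146 147 138 114  97  95  97  96  99  96  97  98 130 154 156 155]
16 [217 217 219 219 217 215 214 213 214 214 214 159 132 131 134 139 143 149 149 145 119  99  96  97  93  94  95  98  97  96  95  96  95  96  94  96  96  97 136 154]
28 [213 213 214 214 213 209 209 210 215 220 222 224 223 189 102  96  96  92  96  93  98  96  94  96  91  96  96  95  94  96  94  98  90  96  95  95  96  95  95  94]
40 [126 128 120 150 216 225 216 179 165 165 162 162 164 165 163 158 111  91  93  95  95  93  95  97  95  95  94  95  94  95  95  94  94  95  93  95  96  95  94  95]
52 [126 125 117  91 161 164 166 169 164 167 165 163 162 164 164 162 162 162 154 103  93  98  93  98  92  92  91  93  93  96  91  9
[... 2651 characters left out ...]
 69  72  70  69  77 132 135 137 142]
256 [ 31 139 211 212 213 212 212 205 203 179 197 197 192 135 134 128  61  33  38  42  43  39  35  37  37  30  28  57  89  95 103 102  92  91  92  98 103  88  88  88]
268 [ 32 186 212 212 211 212 210 211 212 212 210 210 211 200 141 131 131 132 128 125 147 167 159 120  90  97  98  99  98 127 163 154 103 103 151 114 100  85  87  89]
280 [146 118 118 119 117 116 114  86  88 110 112 112 112 115 115 112 105  75  72  72 158 207 204 133  99 100  96  95  96 137 162 138 101 135 161 163 157 131 140 142]
292 [169 168 169 167 166 131  88  95 163 170 172 171 171 160 131  79  68  73  96  99 159 205 201 123  93  98  97  98  97  99  99  97  98  97 118 156 141 137 143 142]
```

Emit:
send_rows(
  rows="0 0 0 0 1.5 25 0.4;0 0 0 0 1.5 50 0.4;0 0 0 0 1.5 75 0.4;0 0 0 0 1.5 89 0.4;0 0 0 0 1.5 89 0;0 0 0 0 1.5 89 -0.4;0 0 0 0 1.5 89 -0.7;0 0 0 0 1.5 89 -0.8",
  grip_force=40,
)

```text
time: 43.42
eef_pos: [0.5212, 0.1361, 0.333]
tcp_rot: [0.249, 0.969, 0.001, 0.001]
contact_force: [-0.4, 1.2, 2.2]
opening: 0.27
finger_force: 39.6
```

Emit:
send_rows(
  rows="0 0 0 0 0 0 -0.8;0 0 0 0 0 0 -0.8",
)

```text
time: 43.68
eef_pos: [0.5211, 0.136, 0.3329]
tcp_rot: [0.249, 0.969, 0.001, 0.001]
contact_force: [0.2, 0.1, 6.3]
opening: 0.267
finger_force: 39.8
```

```bash
python3 ps.py; python3 sx.py
```

```text
[0.0602 0.1631 0.3329] 179.69946600882915 [ 0.2 -0.1  6.3] Tz [ 0.15 -0.06 -0.06]
axis 0.06056716985252814 0.23309903703837215
[[-36.9311, 0.0025, 0.001], [-36.8095, 0.003, 0.001], [-36.661, 0.0025, 0.002], [-36.2719, 0.003, 0.002], [-36.1305, 0.002, 0.002], [-36.0984, 0.002, 0.001]]
```

Emit:
send_rows(
  rows="0 0 0 1 0 5 -0.8;0 0 0 2.5 0 14 -0.8;0 0 0 4 0 24 -0.8;0 0 0 5 0 35 -0.8;0 0 0 5.5 0 46 -0.8;0 0 0 6 0 57 -0.8;0 0 0 5.5 0 67 -0.8;0 0 0 5.5 0 75 -0.8",
  grip_force=60,
)

```text
time: 44.72
eef_pos: [0.5162, 0.1388, 0.2592]
tcp_rot: [0.248, 0.969, 0.0, 0.001]
contact_force: [-4.8, 1.1, 11.6]
opening: 0.262
finger_force: 61.8
```

Emit:
send_rows(
  rows="0 0 0 -0.3 0 3 -0.8;0 0 0 -0.6 0 6 -0.8;0 0 0 -0.9 0 9 -0.8;0 0 0 -1.2 0 12 -0.8;0 0 0 -1.5 0 14 -0.8;0 0 0 -1.5 0 14 -0.8",
)

```text
time: 45.48
eef_pos: [0.5172, 0.1383, 0.245]
tcp_rot: [0.248, 0.969, 0.0, 0.001]
contact_force: [-6.1, 0.5, 11.3]
opening: 0.26
finger_force: 62.5
```

```bash
python3 ps.py; python3 sx.py
```

```text
[0.0603 0.1676 0.245 ] 179.7417992480115 [-2.5  5.6 11.3] Tz [0.1  0.43 0.03]
axis 0.06061545066002852 0.23759928921697054
[[3.8463, -0.014, 0.003], [4.2825, -0.0135, 0.003], [4.4632, -0.014, 0.002], [4.8429, -0.013, 0.003], [5.2886, -0.014, 0.004], [5.3201, -0.0125, 0.003]]
```

Emit:
send_rows(
  rows="0 0 0 -0.5 0 1.5 -0.8;0 0 0 -1 0 3 -0.8;0 0 0 -1.5 0 4.5 -0.8;0 0 0 -2 0 6 -0.8;0 0 0 -2 0 6 -0.8",
)

```text
time: 46.15
eef_pos: [0.518, 0.1379, 0.2385]
tcp_rot: [0.248, 0.969, 0.001, -0.001]
contact_force: [-8.1, 3.1, 11.3]
opening: 0.263
finger_force: 62.8
```

Emit:
send_rows(
  rows="0 0 0 -0.3 0 1 -0.8;0 0 0 -0.5 0 2 -0.8;0 0 0 -0.5 0 2 -0.8",
)

```text
time: 46.52
eef_pos: [0.5182, 0.1377, 0.2365]
tcp_rot: [0.249, 0.969, 0.0, -0.001]
contact_force: [-7.7, 3.8, 11.5]
opening: 0.259
finger_force: 63.1
```

Emit:
send_rows(
  rows="0 0 0 -0.5 0 0.5 -0.8;0 0 0 -0.7 0 1 -0.8;0 0 0 -0.7 0 1 -0.8",
)

```text
time: 46.9
eef_pos: [0.5183, 0.1376, 0.2358]
tcp_rot: [0.249, 0.969, 0.001, -0.002]
contact_force: [-10.6, 3.6, 13.1]
opening: 0.263
finger_force: 63.3
```

Emit:
send_rows(
  rows="0 0 0 -0.5 0 0.5 -0.8;0 0 0 -0.7 0 1 -0.8;0 0 0 -0.7 0 1 -0.8",
)

```text
time: 47.28
eef_pos: [0.5186, 0.1375, 0.2353]
tcp_rot: [0.248, 0.969, 0.001, -0.003]
contact_force: [-12.8, 3.5, 14.9]
opening: 0.258
finger_force: 63.7
```

Emit:
send_rows(
  rows="0 0 0 0.7 0 0.3 -0.8;0 0 0 1.5 0 0.7 -0.8;0 0 0 1.5 0 0.7 -0.8;0 0 0 1.5 0 0.7 -0.8",
)

```text
time: 47.78
eef_pos: [0.5185, 0.1376, 0.2353]
tcp_rot: [0.248, 0.969, 0.0, -0.001]
contact_force: [-9.5, 2.5, 15.9]
opening: 0.262
finger_force: 63.7
```

```bash
python3 ps.py; python3 - <<'E'
from h import *
S=ctrl.read_camera('scene')
for t in('clamp_tip','cross_mark','drill_tip','chuck'):
  for q in ctrl.look_for(S,t)[:1]:print(t,round(q['p'],2),st(w(S,q['position'])))
E
```

```text
[0.0603 0.1661 0.2353] 179.80095155331557 [-2.3  9.6 15.9] Tz [0.28 1.15 0.15]
axis 0.06054318306442907 0.23609957758441957
clamp_tip 0.52 [-0.1047  0.049   0.0954]
cross_mark 0.55 [-0.037  -0.0024  0.1135]
drill_tip 0.33 [-0.0206 -0.0835  0.0868]
chuck 0.89 [ 0.0069 -0.0557  0.3601]
```

Emit:
send_rows(
  rows="0 0 0 0 0 0.3 -0.8;0 0 0 0 0 0.3 -0.8;0 0 0 0 0 0.3 -0.8;0 0 0 0 0 0.3 -0.8",
)

```text
time: 48.52
eef_pos: [0.5185, 0.1376, 0.2352]
tcp_rot: [0.248, 0.969, 0.0, -0.001]
contact_force: [-10.0, 1.7, 16.5]
opening: 0.258
finger_force: 63.7
```

```bash
python3 ps.py; python3 -c "
from plant import ctrl
print(ctrl.sign_off())"
```

```text
[0.0603 0.1661 0.2352] 179.79809647616239 [-3.2  9.6 16.5] Tz [0.25 1.27 0.15]
axis 0.060546671177847046 0.23609956537957946
the job is handed in; nothing more can be done
None
```

I handed the job in at 48.5 s: the clamp is tight on its stop, the cross measured about 0.2 mm from under the drill before lowering, and the gripper is still holding the feed lever down with an estimated 11–12 N at the drill point.

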